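Transfer the sawn pieces to the welding rack in the same order

ROBOT

A 6-joint arm with a two-finger parallel gripper is mounted at the origin on the work surface. World frame = base frame: x ahead of the robot, y to its left, z up, the work surface at z = 0. Lengths are in m, angles in rad, forces in N, time in s.
With the tool pointing down it reaches from about 0.25 to 0.775 m from the base axis. Payload 8.9 kg.
Tool frame: the origin (TCP) lies on the centre line of the jaws, within the pads' length; the fingertips stand env.finger_overhang ahead of it and the grasp point (between the pads) is the TCP (env.finger_overhang is the distance from the TCP to the fingertips, in m); z points along the fingers, y is the direction in which the jaws open and shut (so a half turn about z gives the same grasp; the last joint's range is limited). The gripper opens to 85 mm and grips with 20 to 120 N. Pads are 22 mm wide; open, the fingers measure 114 mm over their backs; the gripper's body (76 mm by 85 mm) begins 54 mm behind the grasp point. The pads swing forward as they close: fully open they stand 13 mm farther back than shut.
Start: joints at [-1.302, 0.291, -0.153, 1.127, 0, 1.431], TCP at [0.208, -0.482, 0.228] pointing down, gripper open.
Joint ranges: [-2.52, 2.52], [-0.91, 1.74], [-1.3, 1.37], [-1.96, 2.02], [-1.52, 1.47], [-3.14, 3.14]. Speed limits (rad/s): [2.22, 2.22, 2.79, 3.14, 3.14, 3.14].

INTERFACE

Orientations are given as a 3x3 rotation matrix whose columns are the frame's x, y, z axes.
In Python, from rig import env gives the robot as it stands.
- The arm moves only by the tool jog_arm, never from a script. Its argument "rows" is a list that holds one entry, the list of rows, each a list of 7 numbers: the closure in counts, from 0 (fully open) to 255 (shut), then the shift along the tool's x, y, z in cm, then the turn, a rotation vector about the tool's x, y, z in degrees. A call has exactly 5 rows; each row shifts and turns the commanded pose from where the row before left it, along the tool's axes as they then stand; what a row does not reach is not made up. A row lasts 1/12 s, in which the tool goes at most 41.7 mm and 7.16 degrees, less where a joint would pass 70% of its speed; a pose out of reach is approached as far as the arm can. A call with a gripper value outside its range is refused whole. The fingers move at their own pace and stop on an object; the grip force is fixed at half the most. Time passes only in rows, so rows that do not move let the fingers close, or fill a call up. It gives the time, the measured TCP pose, the force and the opening at its end, in the units of the state.
- env.read_state(): the state, without advancing time (a new reading comes with each control period).
- env.read_camera(name): name is "side" or "top" or "wrist"; returns a dict with "color" (384x512x3 uint8, red, green, blue), "fx", "fy", "cx", "cy" (pixels), "R" (3x3) and "t" (3): a world point X has camera coordinates R X + t; the wrist camera has in their place "hand_eye" (4x4, takes a point from camera to tool coordinates, whose origin is the TCP and whose axes are the flange's). Camera axes: x right, y down, z forward; pixel columns grow to the right and rows downward; lengths in m; the calibration is good to about 2 mm. A picture is of the moment at which its call begins: read the wrist's pose just before it. There is no depth.
- env.hand_in(): hands the job in, once; it reports no verdict.
The state is a dict: "clock": time; "joint_positions": joint angles; "qvel": joint speeds; "tau": joint torques, N m; "tcp_pos": TCP position; "ee_rot": TCP orientation; "wrist_force": force on the tool from outside, world axes, zero at the start; "moment": the same for the moment, N m; "finger_gap": finger opening in m.
Only numpy, scipy, OpenCV 4.12 (cv2) and the standard library are available. Lean on these libraries where they do the work, as an engineer would, in place of code of your own. Each camera call takes 0.05 s, during which the arm holds its last target.

TASK

The four sawn steel pieces stand in the plywood saw rack in the order in which they are to be welded, the first at the left as the robot sees them from its base. Move them all to the blue welding rack in that same order, counting from its upright end stop: the left-most piece into the pocket next to the stop, the next one into the next pocket, and so on. Each must stand upright at the bottom of its own pocket, and none may be knocked over on the way.

Things in the scene. Friction and masses are not known exactly. Their poses are not given: they have to be found in the camera images.
- pipe_mid (a point): short length of round steel pipe standing on end: 38 mm outside diameter, 31 mm bore, 80 mm tall, about 0.24 kg. Point: its centre, half-way up; z axis up along its length. At the start it stands within about 6 mm of the middle of its seat, its foot 8 mm above the table, turned up to about 0.15 rad against the seat
- square_mid (a point): short length of square steel tube standing on end: 35 x 35 mm, hollow, 90 mm tall, about 0.27 kg; x and y axes square to its faces. Point: its centre, half-way up; z axis up along its length. At the start it stands within about 6 mm of the middle of its seat, its foot 8 mm above the table, turned up to about 0.15 rad against the seat
- flat_mid (a point): short length of flat rectangular steel tube standing on end: 20 mm along its x axis, 40 mm along its y axis, hollow, 85 mm tall, about 0.22 kg. Point: its centre, half-way up; z axis up along its length. At the start it stands within about 6 mm of the middle of its seat, its foot 8 mm above the table, turned up to about 0.15 rad against the seat
- channel_mid (a point): short length of steel U-channel standing on end: 40 mm along its x axis over the outer faces of its two flanges, 35 mm along its y axis (web at -y, open at +y), metal 5 mm thick, 76 mm tall, about 0.29 kg. Point: its centre, half-way up; z axis up along its length. At the start it stands within about 6 mm of the middle of its seat, its foot 8 mm above the table, turned up to about 0.15 rad against the seat
- seat_pipe: one of the four dark sheet-steel seats on the plywood saw rack: a 62 mm square open tray (inside 56 mm square and 16 mm deep, rim 24 mm above the table), in which the round pipe stands at the start. Fixed. The four seats are in one row at 64 mm spacing. Origin: centre of its underside, 5 mm above the table; y axis along the row, to the left as seen from the robot; x axis across the row, away from the robot
- seat_square: one of the four dark sheet-steel seats on the plywood saw rack: a 62 mm square open tray (inside 56 mm square and 16 mm deep, rim 24 mm above the table), in which the square tube stands at the start. Fixed. The four seats are in one row at 64 mm spacing. Origin: centre of its underside, 5 mm above the table; y axis along the row, to the left as seen from the robot; x axis across the row, away from the robot
- seat_flat: one of the four dark sheet-steel seats on the plywood saw rack: a 62 mm square open tray (inside 56 mm square and 16 mm deep, rim 24 mm above the table), in which the flat rectangular tube stands at the start. Fixed. The four seats are in one row at 64 mm spacing. Origin: centre of its underside, 5 mm above the table; y axis along the row, to the left as seen from the robot; x axis across the row, away from the robot
- seat_channel: one of the four dark sheet-steel seats on the plywood saw rack: a 62 mm square open tray (inside 56 mm square and 16 mm deep, rim 24 mm above the table), in which the U-channel stands at the start. Fixed. The four seats are in one row at 64 mm spacing. Origin: centre of its underside, 5 mm above the table; y axis along the row, to the left as seen from the robot; x axis across the row, away from the robot
- weld_rack: the blue welding rack, a fixed steel plate 82 x 368 x 8 mm with one row of four open pockets made of flat bar. Origin: centre of its underside, on the table; y axis along the row, x axis across it. The pockets are 58 mm square inside, at 64 mm spacing, centred at y = -96, -32, +32 and +96 mm on the rack's centre line; their floor is 8 mm and their rim 24 mm above the table. All four are empty at the start. One end of the plate carries the stop, the other a low bolted pad
- stop: the grey upright end stop bolted to one end (either one) of the welding rack: a plate 66 mm wide across the row, 6 mm thick, its top edge 72 mm above the table. Origin: centre of its foot, on the rack's centre line, 8 mm above the table, 160 mm from the rack's origin; so the pockets' centres lie 64, 128, 192 and 256 mm from it towards and past the rack's origin
Mind the look-alikes: they are no part of the job. What is shaped like the part that bears square_mid but orange or turquoise is not meant.

How it is judged:
By the outcome, as a careful person would: the job done as asked, in the order asked, and still so for the second after the job is handed in, with the robot touching nothing.
It also fails if it takes over 107 s, if anything falls off the work surface, if the arm or the gripper's body presses on something with over 40 N, if the wrist force passes 120 N, or if a joint passes its speed limit or range.

## Working session

There is one attempt and no reset: what is moved stays moved. The work goes in short steps, Python scripts to look and compute and a tool call to move; the robot and the scene stay as the last step left them, time stands still between calls to the robot, and variables do not carry over. Pictures are saved under pics/ and viewed, and the job is handed in when it is done.

Besides the shell and the picture viewer there is one more tool, called after ">>>" as name(argument=value, ...) on one line, values as JSON. jog_arm: Moves the arm, as the interface text tells. Its arguments: {"type":"object","properties":{"rows":{"type":"array"}},"required":["rows"]}

```bash
ls; mkdir -p pics; python3 - <<'E'
from rig import env
import cv2
s=env.read_state()
for k in s: print(k,s[k])
print(env.finger_overhang)
for n in ("side","top","wrist"):
    c=env.read_camera(n); cv2.imwrite(f"pics/{n}0.png",c["color"][:,:,::-1])
    print(n,{k:v for k,v in c.items() if k!="color"})
E
```

```text
pics
clock 0.0
joint_positions [-1.30227668e+00  2.91271481e-01 -1.54138442e-01  1.12670670e+00
 -1.72317052e-05  1.43154142e+00]
qvel [ 0.00057101  0.00108875 -0.00070066  0.00039079  0.00045147 -0.00011068]
tau [ 3.11296080e-04 -5.37138319e+01  3.31373477e+01  1.58832473e-02
 -1.58702851e-04 -5.02729325e-07]
tcp_pos [ 0.20809631 -0.4815026   0.22703236]
ee_rot [[ 9.18005661e-01  3.96567108e-01 -3.66895284e-04]
 [ 3.96567243e-01 -9.18004800e-01  1.26841376e-03]
 [ 1.66199542e-04 -1.30990966e-03 -9.99999128e-01]]
wrist_force [ 0.15086653  0.03906613 -0.20088848]
moment [-0.00072663  0.03203147  0.06090573]
finger_gap 0.08554233733085104
0.019
side {'fx': 359.23717007738753, 'fy': 359.23717007738753, 'cx': 259.43615441115526, 'cy': 194.04356546179577, 'R': array([[-0.91382587, -0.40565993,  0.01903431],
       [-0.30483654,  0.65422538, -0.69214438],
       [ 0.26832251, -0.63830179, -0.72150804]]), 't': array([0.42007834, 0.165496  , 0.83821936])}
top {'fx': 475.47935170858676, 'fy': 475.47935170858676, 'cx': 264.1856124990469, 'cy': 197.6931293939207, 'R': array([[ 0.02459274, -0.99968283, -0.00542605],
       [-0.99674853, -0.02410324, -0.0768857 ],
       [ 0.07673053,  0.00729923, -0.99702515]]), 't': array([0.01309161, 0.45989094, 1.27521961])}
wrist {'fx': 266.99274883716515, 'fy': 266.99274883716515, 'cx': 252.86268246087988, 'cy': 191.69031562273636, 'hand_eye': array([[ 6.20809890e-04, -9.46076296e-01, -3.23943292e-01,
         8.23561322e-02],
       [ 9.99999718e-01,  7.24200870e-04, -1.98613657e-04,
        -3.34486217e-06],
       [ 4.22503687e-04, -3.23943077e-01,  9.46076479e-01,
        -1.47643769e-01],
       [ 0.00000000e+00,  0.00000000e+00,  0.00000000e+00,
         1.00000000e+00]])}
```

View pics/top0.png

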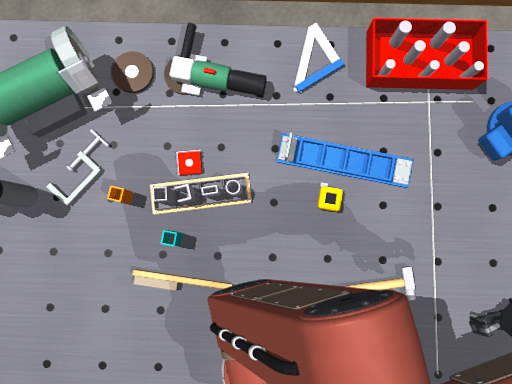

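View pics/side0.png

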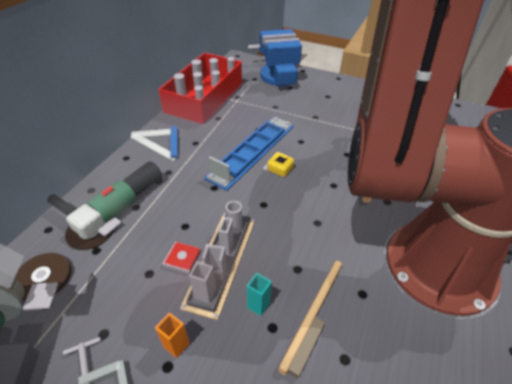

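View pics/wrist0.png

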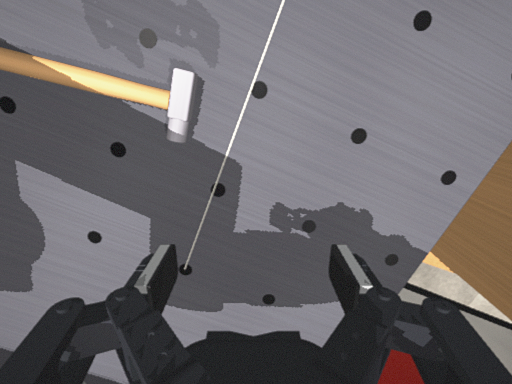

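The top view shows, from left to right, the square tube (162,193), channel (183,192), flat tube (210,188) and pipe (234,186). The weld rack's upright stop is at its left end (290,147), and the bolted pad is at the right (402,172). Next I'll zoom in.

```bash
python3 - <<'E'
import cv2
a=cv2.imread("pics/top0.png")
b=cv2.resize(a[165:220,140:260],None,fx=6,fy=6,interpolation=cv2.INTER_CUBIC);cv2.imwrite("pics/topz1.png",b)
b=cv2.resize(a[125:195,270:420],None,fx=5,fy=5,interpolation=cv2.INTER_CUBIC);cv2.imwrite("pics/topz2.png",b)
a=cv2.imread("pics/side0.png")
b=cv2.resize(a[105:325,170:305],None,fx=2.7,fy=2.7,interpolation=cv2.INTER_CUBIC);cv2.imwrite("pics/sidez.png",b)
E
```

```text
(no output)
```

View pics/topz1.png

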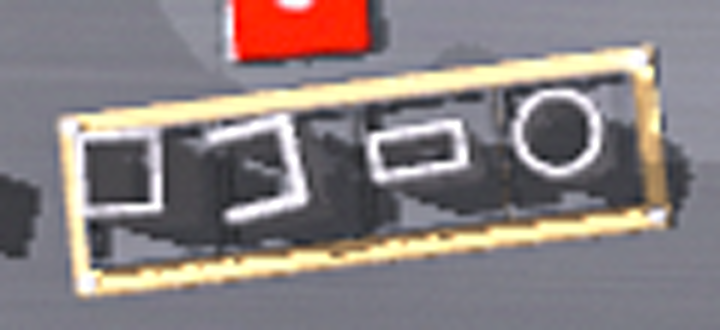

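View pics/topz2.png

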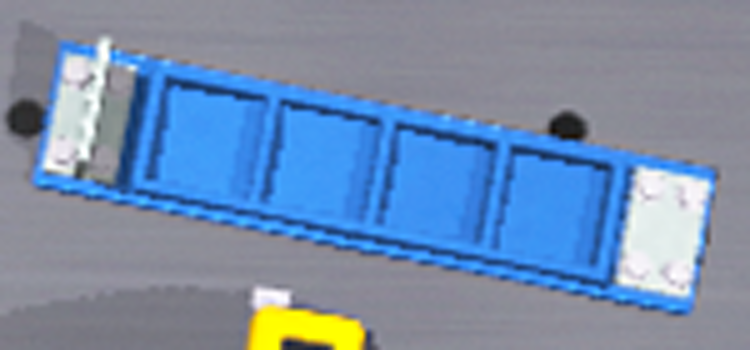

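View pics/sidez.png

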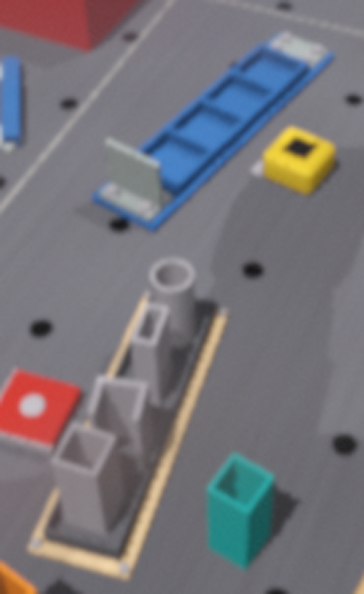

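```bash
cat > h.py <<'E'
from rig import env
import numpy as np, cv2
def snap(n,fn=None):
    s=env.read_state(); c=env.read_camera(n)
    if n=="wrist":
        H=np.array(c["hand_eye"]); Rw=np.array(s["ee_rot"])@H[:3,:3]; tw=np.array(s["ee_rot"])@H[:3,3]+np.array(s["tcp_pos"])
        c["R"]=Rw.T; c["t"]=-Rw.T@tw
    if fn: cv2.imwrite(fn,c["color"][:,:,::-1])
    return c,s
def plane(c,uv,z):
    uv=np.atleast_2d(uv).astype(float); R=c["R"]; C=-R.T@c["t"]
    d=np.c_[(uv[:,0]-c["cx"])/c["fx"],(uv[:,1]-c["cy"])/c["fy"],np.ones(len(uv))]@R
    return C+d*((z-C[2])/d[:,2])[:,None]
def proj(c,X):
    p=np.atleast_2d(X)@c["R"].T+c["t"]
    return np.c_[c["cx"]+c["fx"]*p[:,0]/p[:,2],c["cy"]+c["fy"]*p[:,1]/p[:,2]]
def tri(cs,uvs):
    A=[];b=[]
    for c,(u,v) in zip(cs,uvs):
        R=c["R"];C=-R.T@c["t"]; d=R.T@np.array([(u-c["cx"])/c["fx"],(v-c["cy"])/c["fy"],1]); d/=np.linalg.norm(d)
        P=np.eye(3)-np.outer(d,d); A.append(P); b.append(P@C)
    X=np.linalg.lstsq(np.vstack(A),np.hstack(b),rcond=None)[0]
    return X,[np.linalg.norm(P@X-q) for P,q in zip(A,b)]
def go(p,yaw=None):
    """shift in tool cm from present measured pose, and turn about tool z deg"""
    s=env.read_state(); R=np.array(s["ee_rot"]); d=R.T@(np.array(p)-s["tcp_pos"])*100
    a=np.degrees(np.arctan2(R[1,0],R[0,0])); 
    print("tcp",np.round(s["tcp_pos"],4),"yaw",round(a,2),"clk",round(s["clock"],2),"shift tool cm",np.round(d,2),"turn z",None if yaw is None else round((a-yaw+180)%360-180,2))
E
python3 - <<'E'
from h import *
c,s=snap("top"); si,_=snap("side")
def z1(p): return (np.array(p,float)-2.5)/6+[140,165]
def z2(p): return (np.array(p,float)-2)/5+[270,125]
def zs(p): return (np.array(p,float)-.85)/2.7+[170,105]
for n,p,h in [("sq",(121,172),.098),("ch",(255,168),.084),("flat",(417,150),.093),("pipe",(557,131),.088)]:
    print(n,plane(c,z1(p),h).round(4))
rk=[plane(c,z1(p),.0)[0].round(4) for p in [(70,120),(645,52),(660,220),(85,290)]];print("saw rack",rk)
for n,p in zip("stoptop pads".split(),[]):pass
pk=[(208,140),(324,163),(440,185),(556,210)]
for p in pk: print("pocket",plane(c,z2(p),.016).round(4))
pl=[(62,43),(715,170),(692,312),(37,184)]
print("plate",[plane(c,z2(p),.008)[0].round(4) for p in pl])
# two views heights: pipe rim centre
for n,a,b in [("pipe",(557,131),(173,277)),("sq",(121,172),(83,447)),("flat",(417,150),(153,325))]:
    print(n,tri([c,si],[z1(a),zs(b)]))
E
```

```text
sq [[0.4582 0.2907 0.098 ]]
ch [[0.4624 0.2362 0.084 ]]
flat [[0.4711 0.1656 0.093 ]]
pipe [[0.4812 0.1063 0.088 ]]
saw rack [array([0.4896, 0.3376, 0.    ]), array([0.5275, 0.0734, 0.    ]), array([0.45  , 0.0644, 0.    ]), array([0.4114, 0.3274, 0.    ])]
pocket [[ 0.5866 -0.1015  0.016 ]]
pocket [[ 0.5754 -0.1652  0.016 ]]
pocket [[ 0.5648 -0.2288  0.016 ]]
pocket [[ 0.5525 -0.2922  0.016 ]]
plate [array([ 0.6404, -0.0205,  0.008 ]), array([ 0.578 , -0.3814,  0.008 ]), array([ 0.4991, -0.3689,  0.008 ]), array([ 0.5613, -0.0085,  0.008 ])]
pipe (array([0.48081204, 0.10636339, 0.08337885]), [np.float64(0.0008842501518731379), np.float64(0.0008842501518732137)])
sq (array([0.45875914, 0.29138297, 0.09605443]), [np.float64(0.00045070628615358774), np.float64(0.0004507062861542435)])
flat (array([0.46989769, 0.16538776, 0.08973573]), [np.float64(0.0015932780665463943), np.float64(0.0015932780665462254)])
```

```bash
cat >> h.py <<'E'
def plan(p,yaw,g,n=None,start=None,ease=True,vmax=4.0):
    """rows from measured (or given (pos,yaw)) pose to p,yaw; n rows"""
    s=env.read_state(); R=np.array(s["ee_rot"]); p0=np.array(s["tcp_pos"]); y0=np.degrees(np.arctan2(R[1,0],R[0,0]))
    if start: p0=np.array(start[0]); y0=start[1]
    dp=(np.array(p)-p0)*100; dy=(yaw-y0+180)%360-180
    if n is None: n=int(np.ceil(max(np.linalg.norm(dp)/vmax,abs(dy)/7)*(1.25 if ease else 1)/5)*5)
    w=np.ones(n)
    if ease and n>=5: w[0]=w[-1]=.4; w[1]=w[-2]=.8
    w/=w.sum(); y=y0; done=np.zeros(3); out=[]
    for wi in w:
        a=np.radians(y); # tool x=(c,s,0), y=(s,-c,0), z=(0,0,-1)
        T=np.array([[np.cos(a),np.sin(a),0],[np.sin(a),-np.cos(a),0],[0,0,-1]])
        d=np.round(T.T@(dp*wi),2); t=round(-dy*wi,1); out.append([g,*[float(v) for v in d],0,0,t]); y-=t; done+=T@d
    print("from",p0.round(4),round(y0,2),"n",n,"ends",(p0+done/100).round(4),round(y,2),"clk",round(s["clock"],2))
    for i in range(0,n,5): print(str(out[i:i+5]).replace(" ",""))
    return (p0+done/100,y)
E
python3 -c "
from h import *
plan([.465,.195,.27],98,0)"
```

```text
from [ 0.2082 -0.4817  0.2273] 23.36 n 25 ends [0.4649 0.1951 0.2695] 98.36 clk 0.25
[[0,0.86,-0.89,-0.07,0,0,np.float64(-1.3)],[0,1.76,-1.74,-0.15,0,0,np.float64(-2.6)],[0,2.3,-2.07,-0.18,0,0,np.float64(-3.2)],[0,2.41,-1.94,-0.18,0,0,np.float64(-3.2)],[0,2.52,-1.8,-0.18,0,0,np.float64(-3.2)]]
[[0,2.61,-1.66,-0.18,0,0,np.float64(-3.2)],[0,2.7,-1.51,-0.18,0,0,np.float64(-3.2)],[0,2.78,-1.35,-0.18,0,0,np.float64(-3.2)],[0,2.85,-1.2,-0.18,0,0,np.float64(-3.2)],[0,2.91,-1.04,-0.18,0,0,np.float64(-3.2)]]
[[0,2.97,-0.87,-0.18,0,0,np.float64(-3.2)],[0,3.01,-0.7,-0.18,0,0,np.float64(-3.2)],[0,3.05,-0.53,-0.18,0,0,np.float64(-3.2)],[0,3.07,-0.36,-0.18,0,0,np.float64(-3.2)],[0,3.09,-0.19,-0.18,0,0,np.float64(-3.2)]]
[[0,3.09,-0.02,-0.18,0,0,np.float64(-3.2)],[0,3.09,0.15,-0.18,0,0,np.float64(-3.2)],[0,3.08,0.33,-0.18,0,0,np.float64(-3.2)],[0,3.05,0.5,-0.18,0,0,np.float64(-3.2)],[0,3.02,0.67,-0.18,0,0,np.float64(-3.2)]]
[[0,2.98,0.83,-0.18,0,0,np.float64(-3.2)],[0,2.93,1.0,-0.18,0,0,np.float64(-3.2)],[0,2.87,1.16,-0.18,0,0,np.float64(-3.2)],[0,2.24,1.06,-0.15,0,0,np.float64(-2.6)],[0,1.09,0.58,-0.07,0,0,np.float64(-1.3)]]
```

>>> jog_arm(rows=[[[0,0.9,-0.9,-0.2,0,0,-1.5],[0,1.8,-1.7,-0.2,0,0,-2.5],[0,2.3,-2.1,-0.2,0,0,-3],[0,2.4,-1.9,-0.2,0,0,-3],[0,2.5,-1.8,-0.2,0,0,-3]]])

```text
clock: 0.67
tcp_pos: [0.2552, -0.3585, 0.2376]
ee_rot: [[0.803, 0.596, 0.0], [0.596, -0.803, 0.0], [0.0, -0.0, -1.0]]
wrist_force: [-0.3, -0.0, -0.6]
finger_gap: 0.0852
```

>>> jog_arm(rows=[[[0,2.6,-1.7,-0.2,0,0,-3],[0,2.7,-1.5,-0.2,0,0,-3],[0,2.8,-1.4,-0.2,0,0,-3],[0,2.8,-1.2,-0.2,0,0,-3],[0,2.9,-1.0,-0.2,0,0,-3]]])

```text
clock: 1.08
tcp_pos: [0.3113, -0.2147, 0.2478]
ee_rot: [[0.621, 0.783, 0.0], [0.783, -0.621, -0.0], [0.0, 0.0, -1.0]]
wrist_force: [1.5, -0.0, -0.2]
finger_gap: 0.0855
```

>>> jog_arm(rows=[[[0,3.0,-0.9,-0.2,0,0,-3],[0,3.0,-0.7,-0.2,0,0,-3],[0,3.0,-0.5,-0.2,0,0,-3],[0,3.1,-0.4,-0.2,0,0,-3],[0,3.1,-0.2,-0.2,0,0,-3]]])

```text
clock: 1.5
tcp_pos: [0.3705, -0.0717, 0.2579]
ee_rot: [[0.397, 0.918, 0.0], [0.918, -0.397, -0.0], [0.0, 0.0, -1.0]]
wrist_force: [0.3, -0.7, 0.4]
finger_gap: 0.0857
```

>>> jog_arm(rows=[[[0,3.1,0,-0.2,0,0,-3],[0,3.1,0.2,-0.2,0,0,-3],[0,3.1,0.3,-0.2,0,0,-3],[0,3.0,0.5,-0.2,0,0,-3],[0,3.0,0.7,-0.2,0,0,-3]]])

```text
clock: 1.92
tcp_pos: [0.4331, 0.0693, 0.2679]
ee_rot: [[0.146, 0.989, 0.0], [0.989, -0.146, 0.0], [0.0, 0.0, -1.0]]
wrist_force: [0.4, -0.6, -0.7]
finger_gap: 0.0851
```

>>> jog_arm(rows=[[[0,3.0,0.8,-0.2,0,0,-3],[0,2.9,1.0,-0.2,0,0,-3],[0,2.8,1.2,-0.2,0,0,-3],[0,2.2,1.1,-0.2,0,0,-3],[0,1.0,0.6,0,0,0,-2]]])

```text
clock: 2.33
tcp_pos: [0.4885, 0.1862, 0.2758]
ee_rot: [[-0.1, 0.995, 0.001], [0.995, 0.1, 0.001], [0.001, 0.001, -1.0]]
wrist_force: [-0.9, 0.4, -1.0]
finger_gap: 0.0852
```

```bash
python3 -c "
from h import *
c,s=snap('wrist','pics/w1.png'); print(s['tcp_pos'],s['qvel'].round(3) if hasattr(s['qvel'],'round') else s['qvel'])
import pickle; pickle.dump((c,s),open('w1.pkl','wb'))
go([.465,.195,.27],98)
a=cv2.imread('pics/w1.png')"
```

```text
[0.48854856 0.18622477 0.27578248] [ 0.174  0.184  0.233  0.066 -0.015 -0.22 ]
tcp [0.4889 0.1865 0.2754] yaw 95.82 clk 2.38 shift tool cm [ 1.09 -2.29  0.54] turn z -2.18
```

View pics/w1.png

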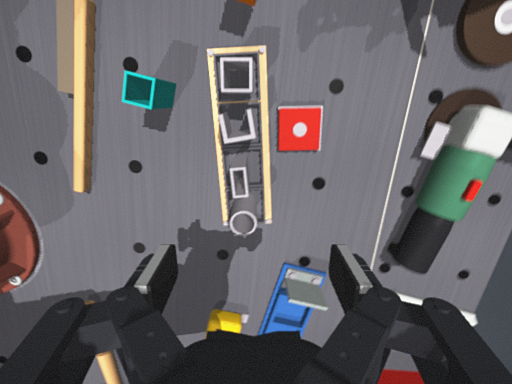

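The wrist view shows the square tube (238,75), channel (238,125, open towards +y), flat tube (238,182) and pipe (244,222). The stop is at (305,290) on the near end of the blue rack. Next I'll extract the rims with a brightness mask and contours.

```bash
cat >> h.py <<'E'
def rims(c,box,z,thr=150):
    """bright rim blobs in pixel box -> min-area rects on plane z"""
    x0,y0,x1,y1=box; im=c["color"][y0:y1,x0:x1].astype(int); 
    m=((im.min(2)>thr)&(im.max(2)-im.min(2)<25)).astype(np.uint8)
    m=cv2.resize(m*255,None,fx=4,fy=4,interpolation=cv2.INTER_LINEAR)>127
    cs,_=cv2.findContours(m.astype(np.uint8),cv2.RETR_EXTERNAL,cv2.CHAIN_APPROX_NONE)
    k=max(cs,key=lambda q:cv2.contourArea(cv2.convexHull(q)))[:,0].astype(float); uv=(k-1.5)/4+[x0,y0]
    X=plane(c,uv,z)[:,:2]
    (cx,cy),(w,h),a=cv2.minAreaRect((X*1000).astype(np.float32))
    return uv,(cx,cy),(w,h),a,((uv.min(0)+uv.max(0))/2)
E
python3 - <<'E'
from h import *
import pickle
c,s=pickle.load(open('w1.pkl','rb'))
a=cv2.resize(c["color"][40:245,200:275,::-1],None,fx=4,fy=4,interpolation=cv2.INTER_CUBIC); cv2.imwrite("pics/w1z.png",np.hstack([a[:410],a[410:]]))
for n,b,z in [("sq",(215,52,262,100),.098),("ch",(215,102,262,146),.084),("fl",(226,160,252,200),.093),("pi",(226,206,262,240),.088)]:
  for t in (130,150,170):
    u,ce,wh,an,m=rims(c,b,z,t); print(n,t,np.round(ce,1),np.round(wh,1),round(an,1),m)
E
```

```text
sq 130 [457.4 294.1] [37.2 36.8] 5.7 [236.   74.5]
sq 150 [457.6 294.1] [36.9 36.8] 5.7 [236.   74.5]
sq 170 [457.1 294.1] [35.5 34.8] 5.7 [235.5  74.5]
ch 130 [462.7 237.1] [42.5 37.5] 15.7 [237.  125.5]
ch 150 [462.5 236.8] [42.1 36.6] 15.4 [237. 126.]
ch 170 [462.3 236.9] [41.6 36.3] 15.8 [237.  125.5]
fl 130 [471.4 167.6] [23.2 43.2] 11.3 [239. 182.]
fl 150 [471.2 167.3] [22.  42.4] 11.0 [238.5 182. ]
fl 170 [471.2 167.4] [21.2 41.5] 11.4 [239. 182.]
pi 130 [481.5 109.3] [39.8 37.6] 5.8 [243. 222.]
pi 150 [481.5 108.6] [37.2 36.1] 5.8 [243.  222.5]
pi 170 [481.5 109.3] [37.1 34.5] 5.8 [243. 222.]
```

View pics/w1z.png

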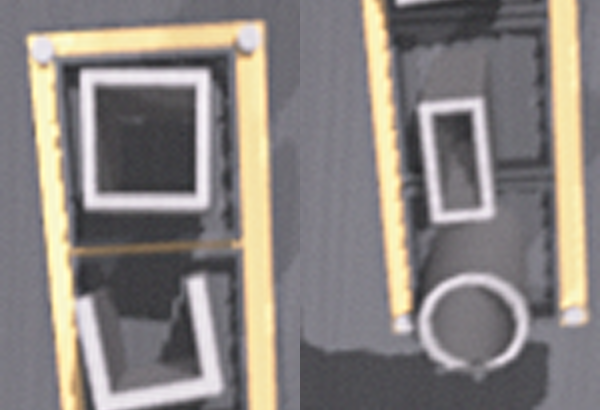

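```bash
python3 - <<'E'
from h import *
import pickle
c,s=pickle.load(open('w1.pkl','rb'))
t,_=snap("top")
z1=lambda p:(np.array(p,float)-2.5)/6+[140,165]
for n,a,b in [("sq",(121,172),(235.8,74.5)),("ch",(255,168),(237,125.7)),("fl",(417,150),(238.8,182)),("pi",(557,131),(243,222))]:
    X,r=tri([t,c],[z1(a),b]); print(n,X.round(4),np.round(r,4))
go([.4575,.293,.20],95.7)
plan([.4575,.293,.19],95.7,0)
E
```

```text
sq [0.4579 0.2941 0.0884] [0.0016 0.0016]
ch [0.4626 0.2371 0.0799] [0.0002 0.0002]
fl [0.4713 0.1663 0.0878] [0.0003 0.0003]
pi [0.4817 0.1068 0.0821] [0.0001 0.0001]
tcp [0.4881 0.1848 0.2753] yaw 95.59 clk 2.43 shift tool cm [11.06 -1.99  7.53] turn z -0.11
from [0.4881 0.1848 0.2753] 95.59 n 5 ends [0.4576 0.2929 0.19  ] 95.59 clk 2.43
[[0,1.3,-0.23,1.0,0,0,np.float64(-0.0)],[0,2.6,-0.47,2.01,0,0,np.float64(-0.0)],[0,3.25,-0.59,2.51,0,0,np.float64(-0.0)],[0,2.6,-0.47,2.01,0,0,np.float64(-0.0)],[0,1.3,-0.23,1.0,0,0,np.float64(-0.0)]]
```

>>> jog_arm(rows=[[[0,1.3,-0.2,1.0,0,0,0],[0,2.6,-0.5,2.0,0,0,0],[0,3.3,-0.6,2.5,0,0,0],[0,2.6,-0.5,2.0,0,0,0],[0,1.3,-0.2,1.0,0,0,0]]])

```text
clock: 2.85
tcp_pos: [0.4554, 0.2924, 0.1885]
ee_rot: [[-0.094, 0.996, -0.003], [0.996, 0.094, -0.001], [-0.001, -0.003, -1.0]]
wrist_force: [0.2, 0.2, -0.5]
finger_gap: 0.0853
```

```bash
python3 - <<'E'
from h import *
c,s=snap("wrist","pics/w2.png")
go([.4575,.293,.062],95.7)
u,ce,wh,an,m=rims(c,(150,60,360,230),.098,150); print(ce,wh,an,m)
E
```

```text
tcp [0.4549 0.2932 0.1876] yaw 95.44 clk 2.9 shift tool cm [-0.04  0.31 12.56] turn z -0.26
(457.43951416015625, 294.9556884765625) (36.12925338745117, 37.520381927490234) 5.471597194671631 [257.  190.5]
```

View pics/w2.png

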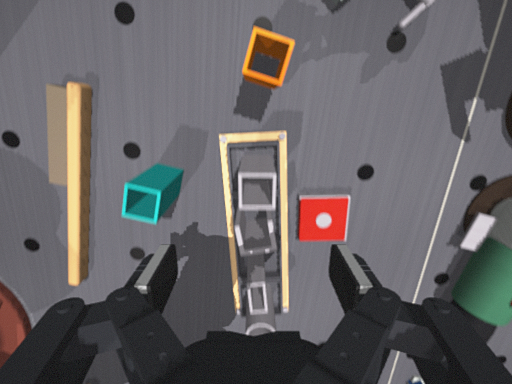

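The second wrist view has the square rim at (257,190), which puts it at (0.457, 0.295). That agrees with the first view, so I'm going down to grasp.

>>> jog_arm(rows=[[[0,0,0.1,1.5,0,0,0],[0,0,0.1,3.5,0,0,0],[0,0,0,3.5,0,0,0],[0,0.1,0,2.8,0,0,0],[0,0,0,1.2,0,0,0]]])

```text
clock: 3.32
tcp_pos: [0.4584, 0.2907, 0.0631]
ee_rot: [[-0.092, 0.996, -0.003], [0.996, 0.092, -0.002], [-0.002, -0.004, -1.0]]
wrist_force: [-1.0, -0.1, -0.0]
finger_gap: 0.085
```

>>> jog_arm(rows=[[[255,0,0,0,0,0,0],[255,0,0,0,0,0,0],[255,0,0,0,0,0,0],[255,0,0,0,0,0,0],[255,0,0,0,0,0,0]]])

```text
clock: 3.73
tcp_pos: [0.4609, 0.2933, 0.0675]
ee_rot: [[-0.093, 0.996, 0.002], [0.996, 0.093, 0.001], [0.001, 0.002, -1.0]]
wrist_force: [-1.6, -1.5, 5.7]
finger_gap: 0.034
```

>>> jog_arm(rows=[[[255,0,0,-1.0,0,0,0],[255,0,0,-2.5,0,0,0],[255,0,0,-3.5,0,0,0],[255,0,0,-3.5,0,0,0],[255,0,0,-3.5,0,0,0]]])

```text
clock: 4.15
tcp_pos: [0.4595, 0.2929, 0.2084]
ee_rot: [[-0.094, 0.996, 0.0], [0.996, 0.094, 0.0], [0.0, 0.0, -1.0]]
wrist_force: [0.9, 0.4, -3.2]
finger_gap: 0.0338
```

```bash
python3 - <<'E'
from h import *
c,s=snap("wrist","pics/w3.png"); print(s["finger_gap"],s["wrist_force"])
plan([.57,-.02,.22],80,255)
E
```

```text
0.033764534031985816 [ 0.86331852  0.40560559 -3.19418829]
from [0.4625 0.2943 0.2154] 95.38 n 15 ends [ 0.5699 -0.02    0.2195] 80.48 clk 4.2
[[255,-0.96,0.23,-0.01,0,0,np.float64(0.5)],[255,-1.92,0.48,-0.03,0,0,np.float64(0.9)],[255,-2.4,0.64,-0.03,0,0,np.float64(1.1)],[255,-2.38,0.68,-0.03,0,0,np.float64(1.1)],[255,-2.37,0.73,-0.03,0,0,np.float64(1.1)]]
[[255,-2.35,0.77,-0.03,0,0,np.float64(1.1)],[255,-2.34,0.82,-0.03,0,0,np.float64(1.1)],[255,-2.32,0.86,-0.03,0,0,np.float64(1.1)],[255,-2.31,0.91,-0.03,0,0,np.float64(1.1)],[255,-2.29,0.95,-0.03,0,0,np.float64(1.1)]]
[[255,-2.27,1.0,-0.03,0,0,np.float64(1.1)],[255,-2.25,1.04,-0.03,0,0,np.float64(1.1)],[255,-2.23,1.08,-0.03,0,0,np.float64(1.1)],[255,-1.77,0.9,-0.03,0,0,np.float64(0.9)],[255,-0.88,0.46,-0.01,0,0,np.float64(0.5)]]
```

View pics/w3.png

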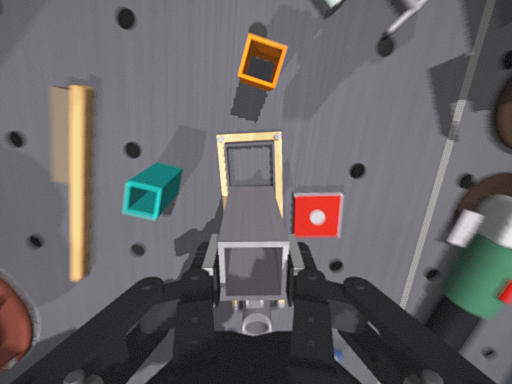

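The square tube is held (gap 34 mm). I'll carry it past pocket 1, so the wrist camera sees the stop end of the blue rack.

```bash
python3 - <<'E'
from h import *
plan([.57,-.18,.225],80,255,n=20)
E
```

```text
from [0.4625 0.2943 0.2154] 95.38 n 20 ends [ 0.57   -0.1801  0.2246] 80.58 clk 4.2
[[255,-1.05,0.14,-0.02,0,0,np.float64(0.3)],[255,-2.1,0.28,-0.04,0,0,np.float64(0.7)],[255,-2.61,0.39,-0.05,0,0,np.float64(0.8)],[255,-2.61,0.42,-0.05,0,0,np.float64(0.8)],[255,-2.6,0.46,-0.05,0,0,np.float64(0.8)]]
[[255,-2.6,0.49,-0.05,0,0,np.float64(0.8)],[255,-2.59,0.53,-0.05,0,0,np.float64(0.8)],[255,-2.58,0.57,-0.05,0,0,np.float64(0.8)],[255,-2.57,0.6,-0.05,0,0,np.float64(0.8)],[255,-2.56,0.64,-0.05,0,0,np.float64(0.8)]]
[[255,-2.56,0.67,-0.05,0,0,np.float64(0.8)],[255,-2.55,0.71,-0.05,0,0,np.float64(0.8)],[255,-2.54,0.75,-0.05,0,0,np.float64(0.8)],[255,-2.53,0.78,-0.05,0,0,np.float64(0.8)],[255,-2.51,0.82,-0.05,0,0,np.float64(0.8)]]
[[255,-2.5,0.85,-0.05,0,0,np.float64(0.8)],[255,-2.49,0.89,-0.05,0,0,np.float64(0.8)],[255,-2.48,0.92,-0.05,0,0,np.float64(0.8)],[255,-1.97,0.76,-0.04,0,0,np.float64(0.7)],[255,-0.98,0.39,-0.02,0,0,np.float64(0.3)]]
```

>>> jog_arm(rows=[[[255,-1.0,0.1,0,0,0,0.5],[255,-2.0,0.3,0,0,0,0.5],[255,-2.6,0.4,0,0,0,1],[255,-2.6,0.4,0,0,0,1],[255,-2.6,0.5,0,0,0,0.5]]])

```text
clock: 4.62
tcp_pos: [0.4834, 0.1848, 0.2053]
ee_rot: [[-0.032, 0.999, -0.001], [0.999, 0.032, -0.0], [-0.0, -0.001, -1.0]]
wrist_force: [0.4, -0.6, -2.9]
finger_gap: 0.0344
```

>>> jog_arm(rows=[[[255,-2.6,0.5,0,0,0,1],[255,-2.6,0.5,0,0,0,0.5],[255,-2.6,0.6,0,0,0,1],[255,-2.6,0.6,0,0,0,0.5],[255,-2.6,0.6,0,0,0,1]]])

```text
clock: 5.03
tcp_pos: [0.5121, 0.0548, 0.2053]
ee_rot: [[0.038, 0.999, -0.001], [0.999, -0.038, -0.0], [-0.0, -0.001, -1.0]]
wrist_force: [0.7, 0.3, -2.5]
finger_gap: 0.0338
```

>>> jog_arm(rows=[[[255,-2.6,0.7,0,0,0,0.5],[255,-2.6,0.7,0,0,0,1],[255,-2.5,0.7,0,0,0,1],[255,-2.5,0.8,0,0,0,0.5],[255,-2.5,0.8,0,0,0,1]]])

```text
clock: 5.45
tcp_pos: [0.5409, -0.0742, 0.2053]
ee_rot: [[0.108, 0.994, -0.001], [0.994, -0.108, 0.0], [0.0, -0.001, -1.0]]
wrist_force: [0.7, -0.6, -3.0]
finger_gap: 0.0343
```

>>> jog_arm(rows=[[[255,-2.5,0.9,0,0,0,0.5],[255,-2.5,0.9,0,0,0,1],[255,-2.5,0.9,0,0,0,1],[255,-2.0,0.8,0,0,0,0.5],[255,-1.0,0.4,0,0,0,0]]])

```text
clock: 5.87
tcp_pos: [0.5664, -0.1845, 0.2051]
ee_rot: [[0.161, 0.987, -0.001], [0.987, -0.161, -0.0], [-0.001, -0.001, -1.0]]
wrist_force: [-0.4, 0.2, -2.6]
finger_gap: 0.0339
```

```bash
python3 - <<'E'
from h import *
c,s=snap("wrist","pics/w4.png"); print(s["finger_gap"],s["wrist_force"])
import pickle; pickle.dump((c,s),open('w4.pkl','wb'))
P=[[.5866,-.1014],[.5866-.0112,-.1014-.063]]
print(proj(c,[[.5866,-.1014,.008]]))
go([.5866,-.1014,.2],80)
cv2.imwrite("pics/w4z.png",cv2.resize(c["color"][100:300,150:370,::-1],None,fx=3,fy=3,interpolation=cv2.INTER_CUBIC))
E
```

```text
0.03393942816923461 [-0.43156107  0.20977765 -2.57557683]
[[259.2707801   98.23743144]]
tcp [ 0.5666 -0.1852  0.205 ] yaw 80.71 clk 5.92 shift tool cm [8.59 0.62 0.49] turn z 0.71
```

View pics/w4.png

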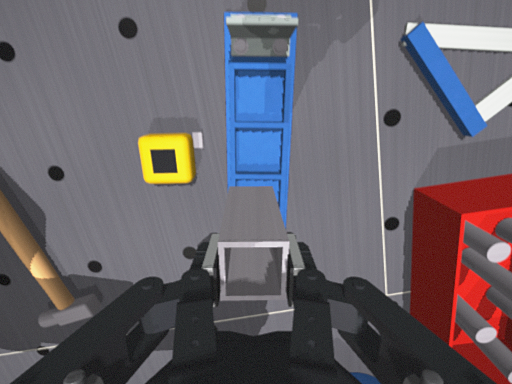

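Pocket 1's floor shows at about (259,97), next to the stop at (262,25). The top-camera estimate projects to (259,98), so the two views agree. I'll measure the pockets from this view and plan the placing.

```bash
python3 - <<'E'
from h import *
import pickle
c,s=pickle.load(open('w4.pkl','rb'))
im=c["color"].astype(int)[0:185,215:310]
hsv=cv2.cvtColor(c["color"],cv2.COLOR_RGB2HSV)[0:185,215:310]
m=((im[:,:,2]>190)&(im[:,:,0]<90)).astype(np.uint8)
print(im[95,40],im[63,40],im[95,15], im[127,40])
n,l,st,ce=cv2.connectedComponentsWithStats(m)
for i in range(1,n):
    if st[i,4]>300: print(st[i]+[215,0,0,0,0],ce[i]+[215,0])
t,_=snap("top")
z2=lambda p:(np.array(p,float)-2)/5+[270,125]
# corner of stop top / pad: heights by 2 views: pocket1-2 divider ends etc.
for a,b in [((208,140),(259.5,97)),((324,163),(260,156))]:
    X,r=tri([t,c],[z2(a),b]); print(X.round(4),np.round(r,4))
print(plane(c,[(259.5,97),(260,156)],.008).round(4))
plan([.5866,-.1014,.205],80,255,n=5)
E
```

```text
[ 80 147 231] [ 61 116 197] [ 67 126 214] [ 62 116 191]
[ 224   12   72  173 2875] [256.82643478 110.97704348]
[ 236   76   47   45 2017] [258.44025781  98.43331681]
[ 237  131   44   40 1664] [257.99879808 150.63161058]
[ 0.5865 -0.1007  0.0189] [0.0007 0.0007]
[ 0.5759 -0.1673  0.0186] [0.0026 0.0026]
[[ 0.5871 -0.1     0.008 ]
 [ 0.5766 -0.1719  0.008 ]]
from [ 0.5663 -0.1834  0.2051] 80.75 n 5 ends [ 0.5866 -0.1014  0.2051] 79.95 clk 5.97
[[255,0.99,0.08,0.0,0,0,np.float64(0.1)],[255,1.98,0.16,0.0,0,0,np.float64(0.2)],[255,2.48,0.19,0.0,0,0,np.float64(0.2)],[255,1.98,0.14,0.0,0,0,np.float64(0.2)],[255,0.99,0.07,0.0,0,0,np.float64(0.1)]]
```

View pics/w4z.png

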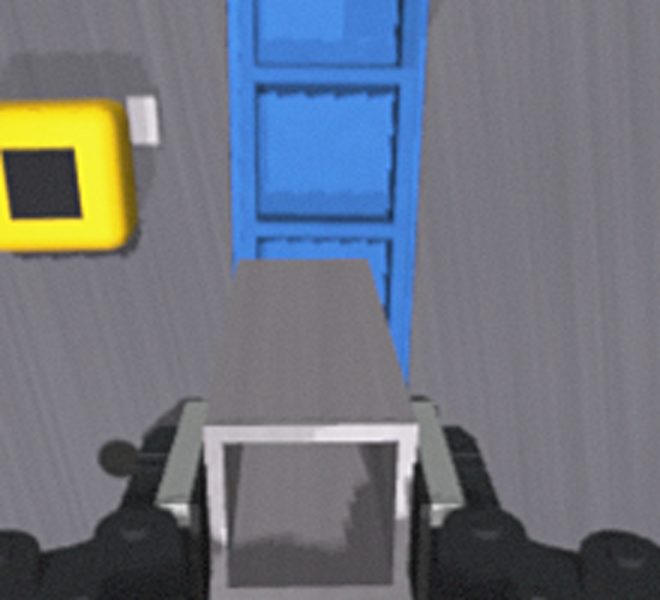

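>>> jog_arm(rows=[[[255,1.0,0.1,0,0,0,0.2],[255,2.0,0.2,0,0,0,0.2],[255,2.5,0.2,0,0,0,0.2],[255,2.0,0.1,0,0,0,0.2],[255,1.0,0.1,0,0,0,0]]])

```text
clock: 6.38
tcp_pos: [0.5874, -0.0949, 0.2058]
ee_rot: [[0.17, 0.985, -0.001], [0.985, -0.17, 0.001], [0.001, -0.001, -1.0]]
wrist_force: [-0.7, -0.3, -2.6]
finger_gap: 0.0341
```

>>> jog_arm(rows=[[[255,0,0,1.0,0,0,0],[255,0,0,3.0,0,0,0],[255,0,0,3.0,0,0,0],[255,0,0,2.0,0,0,0],[255,0,0,1.0,0,0,0]]])

```text
clock: 6.8
tcp_pos: [0.5854, -0.0983, 0.1024]
ee_rot: [[0.172, 0.985, -0.005], [0.985, -0.172, 0.001], [0.0, -0.005, -1.0]]
wrist_force: [-0.4, 0.2, -3.8]
finger_gap: 0.0339
```

```bash
python3 - <<'E'
from h import *
c,s=snap("side","pics/s5.png"); print(s["finger_gap"],s["wrist_force"])
go([.5866,-.1014,.065],80)
cv2.imwrite("pics/s5z.png",cv2.resize(c["color"][80:230,170:320,::-1],None,fx=4,fy=4,interpolation=cv2.INTER_CUBIC))
E
```

```text
0.03389868002003795 [-0.40195105  0.1518796  -3.80879232]
tcp [ 0.5852 -0.0983  0.1019] yaw 80.08 clk 6.85 shift tool cm [-0.28  0.21  3.69] turn z 0.08
```

View pics/s5z.png

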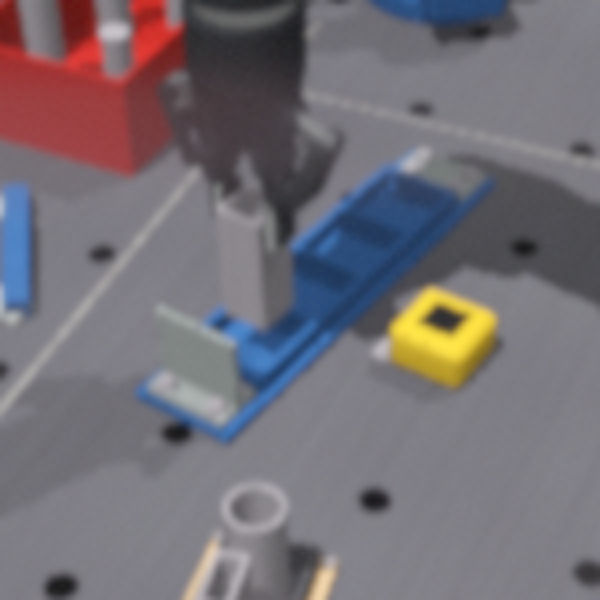

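>>> jog_arm(rows=[[[255,-0.1,0.1,0.8,0,0,0],[255,-0.1,0.1,1.0,0,0,0],[255,-0.1,0,0.8,0,0,0],[255,0,0,0.4,0,0,0],[255,0,0,0.2,0,0,0]]])

```text
clock: 7.27
tcp_pos: [0.5891, -0.1025, 0.0732]
ee_rot: [[0.173, 0.985, -0.0], [0.985, -0.173, 0.0], [0.0, -0.0, -1.0]]
wrist_force: [-0.6, -0.1, -2.9]
finger_gap: 0.0341
```

>>> jog_arm(rows=[[[255,0,0,0.2,0,0,0],[255,0,0,0.1,0,0,0],[255,0,0,0,0,0,0],[255,0,0,0,0,0,0],[255,0,0,0,0,0,0]]])

```text
clock: 7.68
tcp_pos: [0.5895, -0.1024, 0.071]
ee_rot: [[0.172, 0.985, 0.001], [0.985, -0.172, -0.0], [-0.0, 0.001, -1.0]]
wrist_force: [-0.4, 0.8, -3.5]
finger_gap: 0.0341
```

Still no contact, so I'll ease down.

>>> jog_arm(rows=[[[255,0,0,0.1,0,0,0],[255,0,0,0.1,0,0,0],[255,0,0,0.1,0,0,0],[255,0,0,0,0,0,0],[255,0,0,0,0,0,0]]])

```text
clock: 8.1
tcp_pos: [0.5893, -0.1024, 0.0677]
ee_rot: [[0.173, 0.985, -0.0], [0.985, -0.173, -0.0], [-0.0, -0.0, -1.0]]
wrist_force: [-0.3, 0.4, -2.0]
finger_gap: 0.0341
```

>>> jog_arm(rows=[[[255,0,0,0.1,0,0,0],[255,0,0,0,0,0,0],[180,0,0,0,0,0,0],[120,0,0,0,0,0,0],[60,0,0,0,0,0,0]]])

```text
clock: 8.52
tcp_pos: [0.5896, -0.1024, 0.0669]
ee_rot: [[0.172, 0.985, 0.001], [0.985, -0.172, -0.0], [-0.0, 0.001, -1.0]]
wrist_force: [0.4, 0.2, -0.3]
finger_gap: 0.0556
```

>>> jog_arm(rows=[[[0,0,0,0,0,0,0],[0,0,0,0,0,0,0],[0,0,0,0,0,0,0],[0,0,0,-1.0,0,0,0],[0,0,0,-2.0,0,0,0]]])

```text
clock: 8.93
tcp_pos: [0.5876, -0.1019, 0.0954]
ee_rot: [[0.173, 0.985, -0.004], [0.985, -0.173, 0.001], [0.001, -0.004, -1.0]]
wrist_force: [-0.6, -0.5, 0.6]
finger_gap: 0.085
```

>>> jog_arm(rows=[[[0,0,0,-3.5,0,0,0],[0,0,0,-4.0,0,0,0],[0,0,0,-3.0,0,0,0],[0,0,0,-1.0,0,0,0],[0,0,0,0,0,0,0]]])

```text
clock: 9.35
tcp_pos: [0.5911, -0.1029, 0.2156]
ee_rot: [[0.172, 0.985, 0.006], [0.985, -0.172, -0.002], [-0.001, 0.006, -1.0]]
wrist_force: [0.2, -0.4, -0.3]
finger_gap: 0.0852
```

```bash
python3 - <<'E'
from h import *
c,s=snap("side","pics/s6.png"); print(s["finger_gap"],s["wrist_force"])
w,s=snap("wrist","pics/w6.png")
cv2.imwrite("pics/s6z.png",np.hstack([cv2.resize(c["color"][80:230,170:320,::-1],None,fx=2.56,fy=2.56,interpolation=cv2.INTER_CUBIC),w["color"][:,60:460,::-1]]))
plan([.463,.237,.195],105.5,0,n=20)
E
```

```text
0.08523314972636957 [ 0.21769214 -0.40813213 -0.26835852]
from [ 0.5891 -0.1023  0.2115] 80.06 n 20 ends [0.4631 0.237  0.1949] 105.86 clk 9.45
[[0,0.68,-0.4,0.04,0,0,np.float64(-0.6)],[0,1.37,-0.78,0.07,0,0,np.float64(-1.1)],[0,1.73,-0.94,0.09,0,0,np.float64(-1.4)],[0,1.75,-0.9,0.09,0,0,np.float64(-1.4)],[0,1.77,-0.86,0.09,0,0,np.float64(-1.4)]]
[[0,1.79,-0.81,0.09,0,0,np.float64(-1.4)],[0,1.81,-0.77,0.09,0,0,np.float64(-1.4)],[0,1.83,-0.72,0.09,0,0,np.float64(-1.4)],[0,1.85,-0.68,0.09,0,0,np.float64(-1.4)],[0,1.86,-0.63,0.09,0,0,np.float64(-1.4)]]
[[0,1.88,-0.59,0.09,0,0,np.float64(-1.4)],[0,1.89,-0.54,0.09,0,0,np.float64(-1.4)],[0,1.9,-0.5,0.09,0,0,np.float64(-1.4)],[0,1.92,-0.45,0.09,0,0,np.float64(-1.4)],[0,1.93,-0.4,0.09,0,0,np.float64(-1.4)]]
[[0,1.93,-0.36,0.09,0,0,np.float64(-1.4)],[0,1.94,-0.31,0.09,0,0,np.float64(-1.4)],[0,1.95,-0.26,0.09,0,0,np.float64(-1.4)],[0,1.56,-0.17,0.07,0,0,np.float64(-1.1)],[0,0.78,-0.07,0.04,0,0,np.float64(-0.6)]]
```

View pics/s6z.png

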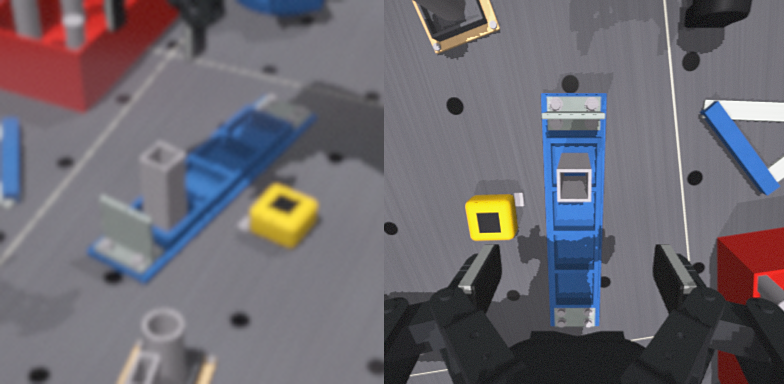

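The square tube stands upright in pocket 1 next to the stop. Next is the channel.

>>> jog_arm(rows=[[[0,0.7,-0.4,0,0,0,-0.5],[0,1.4,-0.8,0.1,0,0,-1],[0,1.7,-0.9,0.1,0,0,-1.5],[0,1.8,-0.9,0.1,0,0,-1.5],[0,1.8,-0.9,0.1,0,0,-1.5]]])

```text
clock: 9.87
tcp_pos: [0.5589, -0.0225, 0.2058]
ee_rot: [[0.067, 0.998, -0.003], [0.998, -0.067, 0.001], [0.0, -0.003, -1.0]]
wrist_force: [0.8, 0.7, 0.3]
finger_gap: 0.0853
```

>>> jog_arm(rows=[[[0,1.8,-0.8,0.1,0,0,-1.5],[0,1.8,-0.8,0.1,0,0,-1.5],[0,1.8,-0.7,0.1,0,0,-1.5],[0,1.8,-0.7,0.1,0,0,-1.5],[0,1.9,-0.6,0.1,0,0,-1.5]]])

```text
clock: 10.28
tcp_pos: [0.524, 0.0691, 0.201]
ee_rot: [[-0.064, 0.998, -0.003], [0.998, 0.064, 0.0], [0.0, -0.003, -1.0]]
wrist_force: [-0.1, 0.5, -0.1]
finger_gap: 0.0857
```

>>> jog_arm(rows=[[[0,1.9,-0.6,0.1,0,0,-1.5],[0,1.9,-0.5,0.1,0,0,-1.5],[0,1.9,-0.5,0.1,0,0,-1.5],[0,1.9,-0.4,0.1,0,0,-1.5],[0,1.9,-0.4,0.1,0,0,-1.0]]])

```text
clock: 10.7
tcp_pos: [0.4893, 0.1606, 0.196]
ee_rot: [[-0.185, 0.983, -0.003], [0.983, 0.185, -0.0], [0.0, -0.003, -1.0]]
wrist_force: [0.3, -0.4, -0.2]
finger_gap: 0.0854
```

>>> jog_arm(rows=[[[0,1.9,-0.4,0.1,0,0,-1.0],[0,1.9,-0.3,0.1,0,0,-1],[0,1.9,-0.3,0.1,0,0,-1],[0,1.6,-0.2,0.1,0,0,-1],[0,0.8,0,0,0,0,-0.5]]])

```text
clock: 11.12
tcp_pos: [0.4599, 0.2375, 0.192]
ee_rot: [[-0.263, 0.965, -0.003], [0.965, 0.263, -0.001], [0.0, -0.003, -1.0]]
wrist_force: [-0.4, 0.1, -0.8]
finger_gap: 0.0854
```

```bash
python3 - <<'E'
from h import *
c,s=snap("wrist","pics/w7.png")
for b,z in [((200,150,320,218),.084),((200,150,320,230),.084)]:
    u,ce,wh,an,m=rims(c,b,z,150); print(ce,wh,an,m)
go([.4625,.237,.060],105.5)
E
```

```text
(462.3360595703125, 236.5712890625) (41.216888427734375, 36.91947937011719) 15.362431526184082 [256. 189.]
(462.3360595703125, 236.5712890625) (41.216888427734375, 36.91947937011719) 15.362431526184082 [256. 189.]
tcp [0.4603 0.238  0.1924] yaw 105.26 clk 11.17 shift tool cm [-0.17  0.22 13.24] turn z -0.24
```

View pics/w7.png

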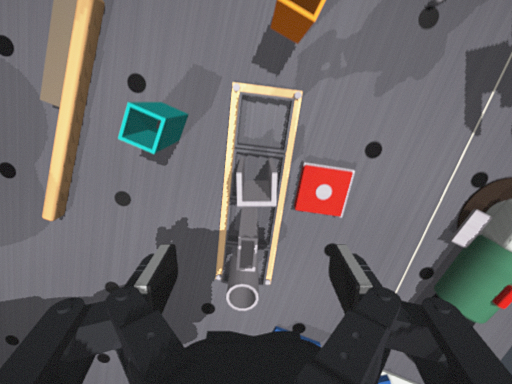

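The channel rim at (257,188) measures (0.462, 0.237) at 15.4°, in line with the jaws. Going down.

>>> jog_arm(rows=[[[0,0,0.1,1.5,0,0,0],[0,-0.1,0.1,3.5,0,0,0],[0,-0.1,0,3.8,0,0,0],[0,0,0,3.0,0,0,0],[0,0,0,1.4,0,0,0]]])

```text
clock: 11.58
tcp_pos: [0.462, 0.2332, 0.0575]
ee_rot: [[-0.259, 0.966, -0.006], [0.966, 0.259, -0.002], [-0.001, -0.006, -1.0]]
wrist_force: [-1.6, -0.0, 0.2]
finger_gap: 0.0854
```

>>> jog_arm(rows=[[[255,0,0,0,0,0,0],[255,0,0,0,0,0,0],[255,0,0,0,0,0,0],[255,0,0,0,0,0,0],[255,0,0,0,0,0,0]]])

```text
clock: 12.0
tcp_pos: [0.4657, 0.235, 0.0633]
ee_rot: [[-0.26, 0.966, 0.002], [0.966, 0.26, 0.001], [-0.0, 0.002, -1.0]]
wrist_force: [-1.4, -0.5, 4.2]
finger_gap: 0.0387
```

>>> jog_arm(rows=[[[255,0,0,-1.0,0,0,0],[255,0,0,-2.5,0,0,0],[255,0,0,-3.5,0,0,0],[255,0,0,-4.0,0,0,0],[255,0,0,-4.0,0,0,0]]])

```text
clock: 12.42
tcp_pos: [0.4641, 0.2346, 0.2144]
ee_rot: [[-0.26, 0.966, -0.0], [0.966, 0.26, -0.0], [-0.0, -0.0, -1.0]]
wrist_force: [1.9, 1.6, -3.9]
finger_gap: 0.0386
```

```bash
python3 - <<'E'
from h import *
c,s=snap("wrist","pics/w8.png"); print(s["finger_gap"])
p=np.array([.5868,-.1012])-.064*np.array([.1755,.9845]); print(p)
plan([*p,.215],80,255,n=20)
E
```

```text
0.0385724667533737
[ 0.575568 -0.164208]
from [0.4677 0.2359 0.2223] 105.07 n 20 ends [ 0.5756 -0.1644  0.2149] 79.47 clk 12.47
[[255,-0.9,0.0,0.02,0,0,np.float64(0.5)],[255,-1.8,0.02,0.03,0,0,np.float64(1.1)],[255,-2.25,0.06,0.04,0,0,np.float64(1.4)],[255,-2.25,0.12,0.04,0,0,np.float64(1.4)],[255,-2.25,0.17,0.04,0,0,np.float64(1.4)]]
[[255,-2.24,0.23,0.04,0,0,np.float64(1.4)],[255,-2.23,0.28,0.04,0,0,np.float64(1.4)],[255,-2.23,0.34,0.04,0,0,np.float64(1.4)],[255,-2.22,0.39,0.04,0,0,np.float64(1.4)],[255,-2.21,0.45,0.04,0,0,np.float64(1.4)]]
[[255,-2.2,0.5,0.04,0,0,np.float64(1.4)],[255,-2.18,0.55,0.04,0,0,np.float64(1.4)],[255,-2.17,0.61,0.04,0,0,np.float64(1.4)],[255,-2.15,0.66,0.04,0,0,np.float64(1.4)],[255,-2.14,0.71,0.04,0,0,np.float64(1.4)]]
[[255,-2.12,0.76,0.04,0,0,np.float64(1.4)],[255,-2.1,0.82,0.04,0,0,np.float64(1.4)],[255,-2.08,0.87,0.04,0,0,np.float64(1.4)],[255,-1.65,0.73,0.03,0,0,np.float64(1.1)],[255,-0.82,0.38,0.02,0,0,np.float64(0.5)]]
```

View pics/w8.png

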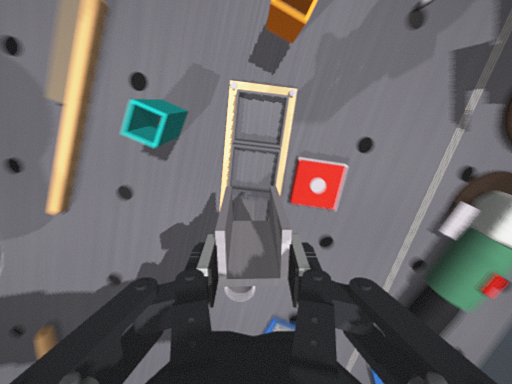

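>>> jog_arm(rows=[[[255,-0.9,0,0,0,0,0.5],[255,-1.8,0,0,0,0,1],[255,-2.2,0.1,0,0,0,1.5],[255,-2.2,0.1,0,0,0,1.5],[255,-2.2,0.2,0,0,0,1.5]]])

```text
clock: 12.88
tcp_pos: [0.4887, 0.1437, 0.2113]
ee_rot: [[-0.156, 0.988, -0.001], [0.988, 0.156, -0.0], [-0.0, -0.001, -1.0]]
wrist_force: [0.2, 0.4, -3.4]
finger_gap: 0.0389
```

>>> jog_arm(rows=[[[255,-2.2,0.2,0,0,0,1.5],[255,-2.2,0.3,0,0,0,1.5],[255,-2.2,0.3,0,0,0,1.5],[255,-2.2,0.4,0,0,0,1.5],[255,-2.2,0.5,0,0,0,1.5]]])

```text
clock: 13.3
tcp_pos: [0.5172, 0.0358, 0.2112]
ee_rot: [[-0.026, 1.0, -0.001], [1.0, 0.026, -0.0], [0.0, -0.001, -1.0]]
wrist_force: [0.7, -0.5, -3.8]
finger_gap: 0.0385
```

>>> jog_arm(rows=[[[255,-2.2,0.5,0,0,0,1.5],[255,-2.2,0.6,0,0,0,1.5],[255,-2.2,0.6,0,0,0,1.5],[255,-2.1,0.7,0,0,0,1.5],[255,-2.1,0.7,0,0,0,1]]])

```text
clock: 13.72
tcp_pos: [0.5456, -0.0729, 0.2111]
ee_rot: [[0.097, 0.995, -0.001], [0.995, -0.097, 0.0], [0.0, -0.001, -1.0]]
wrist_force: [0.6, 0.1, -3.4]
finger_gap: 0.0384
```

>>> jog_arm(rows=[[[255,-2.1,0.8,0,0,0,1],[255,-2.1,0.8,0,0,0,1],[255,-2.1,0.9,0,0,0,1],[255,-1.7,0.7,0,0,0,1],[255,-0.8,0.4,0,0,0,0]]])

```text
clock: 14.13
tcp_pos: [0.5707, -0.1657, 0.2109]
ee_rot: [[0.167, 0.986, -0.001], [0.986, -0.167, -0.0], [-0.0, -0.001, -1.0]]
wrist_force: [-0.4, 0.2, -3.7]
finger_gap: 0.0386
```

```bash
python3 - <<'E'
from h import *
c,s=snap("wrist","pics/w9.png"); print(s["finger_gap"])
go([.5756,-.1642,.2],80)
go([.5756,-.1642,.063],80)
print(proj(c,[[.5756,-.1642,.008],[.5868,-.1012,.098]]))
E
```

```text
0.03855902217407703
tcp [ 0.571  -0.1662  0.2109] yaw 80.43 clk 14.18 shift tool cm [0.28 0.42 1.09] turn z 0.43
tcp [ 0.571  -0.1662  0.2109] yaw 80.43 clk 14.18 shift tool cm [ 0.29  0.43 14.79] turn z 0.43
[[257.26683051 163.87715652]
 [259.5389131  118.88730665]]
```

View pics/w9.png

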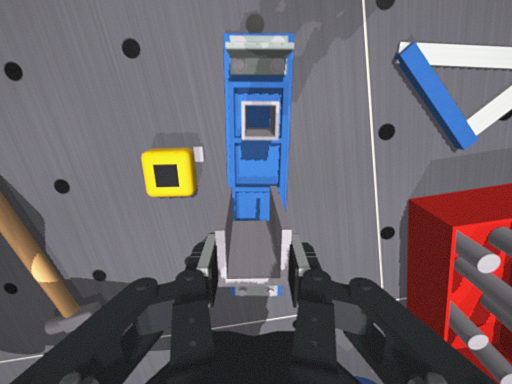

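The square tube sits at (261,120) in pocket 1, and pocket 2 lies ahead at (258,162). I'll lower the channel into it.

>>> jog_arm(rows=[[[255,0.1,0.1,1.0,0,0,0.2],[255,0.1,0.1,3.0,0,0,0.2],[255,0,0.1,3.5,0,0,0],[255,0,0.1,3.0,0,0,0],[255,0,0,1.5,0,0,0]]])

```text
clock: 14.6
tcp_pos: [0.5725, -0.1595, 0.0872]
ee_rot: [[0.169, 0.986, -0.005], [0.986, -0.169, 0.003], [0.002, -0.006, -1.0]]
wrist_force: [-0.8, 1.2, -3.5]
finger_gap: 0.0385
```

>>> jog_arm(rows=[[[255,0,0,1.0,0,0,0],[255,0,0,0.8,0,0,0],[255,0,0,0.3,0,0,0],[255,0,0,0,0,0,0],[255,0,0,0,0,0,0]]])

```text
clock: 15.02
tcp_pos: [0.576, -0.1621, 0.0716]
ee_rot: [[0.171, 0.985, 0.001], [0.985, -0.171, -0.001], [-0.0, 0.001, -1.0]]
wrist_force: [-0.4, -0.6, -2.4]
finger_gap: 0.0383
```

>>> jog_arm(rows=[[[255,0,0,0.2,0,0,0],[255,0,0,0.2,0,0,0],[255,0,0,0.2,0,0,0],[255,0,0,0,0,0,0],[255,0,0,0,0,0,0]]])

```text
clock: 15.43
tcp_pos: [0.5753, -0.162, 0.0647]
ee_rot: [[0.171, 0.985, -0.0], [0.985, -0.171, 0.0], [0.0, -0.0, -1.0]]
wrist_force: [-0.8, -0.3, -3.2]
finger_gap: 0.0386
```

>>> jog_arm(rows=[[[255,0,0,0.1,0,0,0],[255,0,0,0.1,0,0,0],[255,0,0,0,0,0,0],[255,0,0,0,0,0,0],[255,0,0,0,0,0,0]]])

```text
clock: 15.85
tcp_pos: [0.5755, -0.1621, 0.0633]
ee_rot: [[0.171, 0.985, 0.0], [0.985, -0.171, -0.0], [-0.0, 0.001, -1.0]]
wrist_force: [-2.3, 0.2, 7.1]
finger_gap: 0.0384
```

Contact at 7 N. I'll release and lift.

>>> jog_arm(rows=[[[180,0,0,0,0,0,0],[120,0,0,0,0,0,0],[60,0,0,0,0,0,0],[0,0,0,0,0,0,0],[0,0,0,0,0,0,0]]])

```text
clock: 16.27
tcp_pos: [0.5755, -0.1621, 0.0627]
ee_rot: [[0.171, 0.985, 0.0], [0.985, -0.171, -0.0], [-0.0, 0.0, -1.0]]
wrist_force: [-0.2, -0.5, -0.3]
finger_gap: 0.0793
```

>>> jog_arm(rows=[[[0,0,0,0,0,0,0],[0,0,0,-1.0,0,0,0],[0,0,0,-2.5,0,0,0],[0,0,0,-3.5,0,0,0],[0,0,0,-3.5,0,0,0]]])

```text
clock: 16.68
tcp_pos: [0.5747, -0.1617, 0.169]
ee_rot: [[0.171, 0.985, -0.001], [0.985, -0.171, 0.001], [0.0, -0.001, -1.0]]
wrist_force: [1.4, -0.8, 0.3]
finger_gap: 0.0855
```

>>> jog_arm(rows=[[[0,0,0,-2.5,0,0,0],[0,0,0,-1.0,0,0,0],[0,0,0,0,0,0,0],[0,0,0,0,0,0,0],[0,0,0,0,0,0,0]]])

```text
clock: 17.1
tcp_pos: [0.5745, -0.1617, 0.2011]
ee_rot: [[0.171, 0.985, -0.002], [0.985, -0.171, 0.001], [0.001, -0.002, -1.0]]
wrist_force: [0.1, -0.7, -0.3]
finger_gap: 0.0853
```

```bash
python3 - <<'E'
from h import *
c,s=snap("side","pics/s10.png"); print(s["finger_gap"],s["wrist_force"])
w,s=snap("wrist","pics/w10.png")
cv2.imwrite("pics/s10z.png",np.hstack([cv2.resize(c["color"][80:230,170:320,::-1],None,fx=2.56,fy=2.56,interpolation=cv2.INTER_CUBIC),w["color"][:,60:460,::-1]]))
plan([.4713,.167,.195],101.2,0,n=20)
E
```

```text
0.08530345821206793 [ 0.11097234 -0.66326882 -0.32918371]
from [ 0.5744 -0.1616  0.2009] 80.16 n 20 ends [0.4713 0.167  0.1953] 100.56 clk 17.2
[[0,0.67,-0.34,0.01,0,0,np.float64(-0.5)],[0,1.34,-0.67,0.03,0,0,np.float64(-0.9)],[0,1.68,-0.82,0.03,0,0,np.float64(-1.1)],[0,1.7,-0.78,0.03,0,0,np.float64(-1.1)],[0,1.71,-0.75,0.03,0,0,np.float64(-1.1)]]
[[0,1.73,-0.72,0.03,0,0,np.float64(-1.1)],[0,1.74,-0.68,0.03,0,0,np.float64(-1.1)],[0,1.76,-0.65,0.03,0,0,np.float64(-1.1)],[0,1.77,-0.62,0.03,0,0,np.float64(-1.1)],[0,1.78,-0.58,0.03,0,0,np.float64(-1.1)]]
[[0,1.79,-0.55,0.03,0,0,np.float64(-1.1)],[0,1.8,-0.51,0.03,0,0,np.float64(-1.1)],[0,1.81,-0.48,0.03,0,0,np.float64(-1.1)],[0,1.82,-0.45,0.03,0,0,np.float64(-1.1)],[0,1.83,-0.41,0.03,0,0,np.float64(-1.1)]]
[[0,1.83,-0.38,0.03,0,0,np.float64(-1.1)],[0,1.84,-0.34,0.03,0,0,np.float64(-1.1)],[0,1.85,-0.3,0.03,0,0,np.float64(-1.1)],[0,1.48,-0.22,0.03,0,0,np.float64(-0.9)],[0,0.74,-0.1,0.01,0,0,np.float64(-0.5)]]
```

View pics/s10z.png

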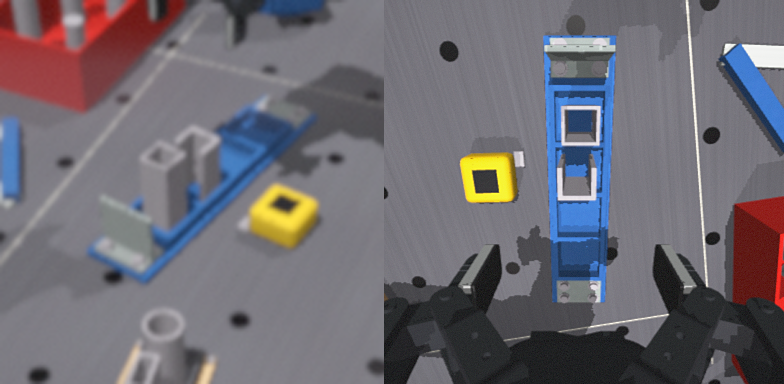

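The channel stands upright in pocket 2. The flat tube is next.

>>> jog_arm(rows=[[[0,0.7,-0.3,0,0,0,-0.5],[0,1.3,-0.7,0,0,0,-1],[0,1.7,-0.8,0,0,0,-1],[0,1.7,-0.8,0,0,0,-1],[0,1.7,-0.8,0,0,0,-1]]])

```text
clock: 17.62
tcp_pos: [0.5504, -0.085, 0.2022]
ee_rot: [[0.091, 0.996, -0.001], [0.996, -0.091, 0.001], [0.001, -0.001, -1.0]]
wrist_force: [-0.1, -0.2, -0.4]
finger_gap: 0.0856
```

>>> jog_arm(rows=[[[0,1.7,-0.7,0,0,0,-1],[0,1.7,-0.7,0,0,0,-1.5],[0,1.8,-0.7,0,0,0,-1],[0,1.8,-0.6,0,0,0,-1],[0,1.8,-0.6,0,0,0,-1.5]]])

```text
clock: 18.03
tcp_pos: [0.5218, 0.0046, 0.2024]
ee_rot: [[-0.014, 1.0, -0.001], [1.0, 0.014, 0.0], [0.0, -0.001, -1.0]]
wrist_force: [0.1, 0.3, 0.4]
finger_gap: 0.0859
```

>>> jog_arm(rows=[[[0,1.8,-0.6,0,0,0,-1],[0,1.8,-0.5,0,0,0,-1],[0,1.8,-0.5,0,0,0,-1.5],[0,1.8,-0.4,0,0,0,-1],[0,1.8,-0.4,0,0,0,-1]]])

```text
clock: 18.45
tcp_pos: [0.4932, 0.0932, 0.2024]
ee_rot: [[-0.11, 0.994, -0.001], [0.994, 0.11, 0.0], [0.0, -0.001, -1.0]]
wrist_force: [0.1, 0.5, 0.0]
finger_gap: 0.0855
```

>>> jog_arm(rows=[[[0,1.8,-0.4,0,0,0,-1],[0,1.8,-0.3,0,0,0,-1],[0,1.8,-0.3,0,0,0,-1],[0,1.5,-0.2,0,0,0,-1],[0,0.7,-0.1,0,0,0,0]]])

```text
clock: 18.87
tcp_pos: [0.4697, 0.167, 0.2024]
ee_rot: [[-0.18, 0.984, -0.001], [0.984, 0.18, 0.0], [0.001, -0.001, -1.0]]
wrist_force: [0.5, -1.1, 0.4]
finger_gap: 0.0854
```

```bash
python3 - <<'E'
from h import *
c,s=snap("wrist","pics/w11.png")
for b,z in [((225,150,290,225),.093)]:
    u,ce,wh,an,m=rims(c,b,z,150); print(ce,wh,an,m)
go([.4713,.167,.062],101.2)
E
```

```text
(470.66986083984375, 167.16229248046875) (21.4770450592041, 41.17736053466797) 10.449111938476562 [255. 187.]
tcp [0.4697 0.1672 0.2025] yaw 100.32 clk 18.92 shift tool cm [-0.06  0.17 14.05] turn z -0.88
```

View pics/w11.png

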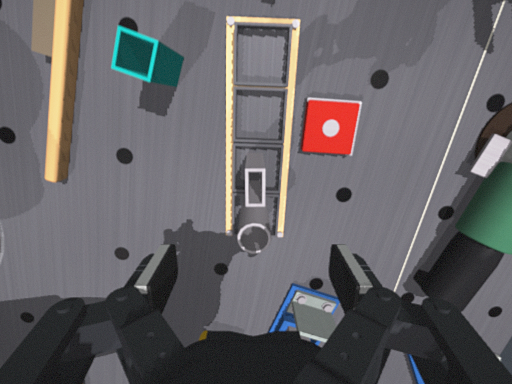

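The flat tube's rim at (255,187) measures (0.471, 0.167) at 10.5°, in line with the jaws. Going down.

>>> jog_arm(rows=[[[0,0,0.1,1.5,0,0,-0.2],[0,0,0,3.5,0,0,0],[0,-0.1,0,4.0,0,0,0],[0,0,0,3.5,0,0,0],[0,0,0,1.5,0,0,0]]])

```text
clock: 19.33
tcp_pos: [0.4696, 0.1632, 0.0588]
ee_rot: [[-0.18, 0.984, -0.005], [0.984, 0.18, -0.001], [-0.0, -0.005, -1.0]]
wrist_force: [-1.1, -0.4, 0.1]
finger_gap: 0.0855
```

>>> jog_arm(rows=[[[255,0,0,0,0,0,0],[255,0,0,0,0,0,0],[255,0,0,0,0,0,0],[255,0,0,0,0,0,0],[255,0,0,0,0,0,0]]])

```text
clock: 19.75
tcp_pos: [0.4737, 0.1643, 0.0641]
ee_rot: [[-0.18, 0.984, 0.003], [0.984, 0.18, 0.0], [0.0, 0.003, -1.0]]
wrist_force: [0.5, -0.4, -0.4]
finger_gap: 0.0256
```

Not yet on the 20 mm tube, so I'll let it close fully before lifting.

>>> jog_arm(rows=[[[255,0,0,0,0,0,0],[255,0,0,0,0,0,0],[255,0,0,0,0,0,0],[255,0,0,0,0,0,0],[255,0,0,0,0,0,0]]])

```text
clock: 20.17
tcp_pos: [0.4734, 0.1643, 0.064]
ee_rot: [[-0.18, 0.984, 0.002], [0.984, 0.18, 0.0], [-0.0, 0.002, -1.0]]
wrist_force: [-1.9, -1.0, 7.4]
finger_gap: 0.0188
```

>>> jog_arm(rows=[[[255,0,0,-1.0,0,0,0],[255,0,0,-2.5,0,0,0],[255,0,0,-4.0,0,0,0],[255,0,0,-4.0,0,0,0],[255,0,0,-3.5,0,0,0]]])

```text
clock: 20.58
tcp_pos: [0.4724, 0.1641, 0.2159]
ee_rot: [[-0.18, 0.984, 0.001], [0.984, 0.18, 0.0], [0.0, 0.001, -1.0]]
wrist_force: [0.9, 0.7, -3.4]
finger_gap: 0.0188
```

```bash
python3 - <<'E'
from h import *
c,s=snap("wrist","pics/w12.png"); print(s["finger_gap"])
p=np.array([.5868,-.1012])-.128*np.array([.1755,.9845]); print(p)
plan([*p,.213],80,255,n=20,start=([.4725,.1645,.213],100.4))
E
```

```text
0.018810804265666736
[ 0.564336 -0.227216]
from [0.4725 0.1645 0.213 ] 100.4 n 20 ends [ 0.5645 -0.2273  0.213 ] 80.2 clk 20.63
[[255,-0.87,0.04,0.0,0,0,np.float64(0.4)],[255,-1.75,0.1,0.0,0,0,np.float64(0.9)],[255,-2.18,0.16,0.0,0,0,np.float64(1.1)],[255,-2.18,0.2,0.0,0,0,np.float64(1.1)],[255,-2.17,0.24,0.0,0,0,np.float64(1.1)]]
[[255,-2.17,0.28,0.0,0,0,np.float64(1.1)],[255,-2.16,0.32,0.0,0,0,np.float64(1.1)],[255,-2.16,0.36,0.0,0,0,np.float64(1.1)],[255,-2.15,0.41,0.0,0,0,np.float64(1.1)],[255,-2.14,0.45,0.0,0,0,np.float64(1.1)]]
[[255,-2.13,0.49,0.0,0,0,np.float64(1.1)],[255,-2.12,0.53,0.0,0,0,np.float64(1.1)],[255,-2.11,0.57,0.0,0,0,np.float64(1.1)],[255,-2.1,0.61,0.0,0,0,np.float64(1.1)],[255,-2.09,0.65,0.0,0,0,np.float64(1.1)]]
[[255,-2.07,0.69,0.0,0,0,np.float64(1.1)],[255,-2.06,0.73,0.0,0,0,np.float64(1.1)],[255,-2.05,0.77,0.0,0,0,np.float64(1.1)],[255,-1.63,0.65,0.0,0,0,np.float64(0.9)],[255,-0.81,0.34,0.0,0,0,np.float64(0.4)]]
```

View pics/w12.png

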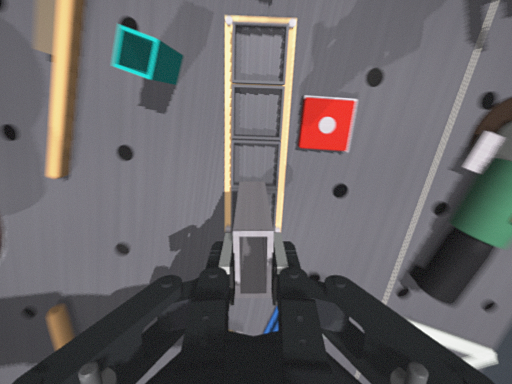

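The flat tube is held upright. I'll carry it to pocket 3.

>>> jog_arm(rows=[[[255,-0.9,0,0,0,0,0.5],[255,-1.8,0.1,0,0,0,1],[255,-2.2,0.2,0,0,0,1],[255,-2.2,0.2,0,0,0,1],[255,-2.2,0.2,0,0,0,1]]])

```text
clock: 21.05
tcp_pos: [0.4925, 0.0719, 0.2118]
ee_rot: [[-0.101, 0.995, -0.002], [0.995, 0.101, -0.0], [-0.0, -0.002, -1.0]]
wrist_force: [0.2, 0.2, -2.1]
finger_gap: 0.019
```

>>> jog_arm(rows=[[[255,-2.2,0.3,0,0,0,1],[255,-2.2,0.3,0,0,0,1],[255,-2.2,0.4,0,0,0,1],[255,-2.1,0.4,0,0,0,1],[255,-2.1,0.4,0,0,0,1.5]]])

```text
clock: 21.47
tcp_pos: [0.5177, -0.0348, 0.2117]
ee_rot: [[-0.005, 1.0, -0.002], [1.0, 0.005, 0.0], [0.0, -0.002, -1.0]]
wrist_force: [1.2, 0.2, -3.2]
finger_gap: 0.0191
```

>>> jog_arm(rows=[[[255,-2.1,0.5,0,0,0,1],[255,-2.1,0.5,0,0,0,1.5],[255,-2.1,0.6,0,0,0,1],[255,-2.1,0.6,0,0,0,1],[255,-2.1,0.6,0,0,0,1.5]]])

```text
clock: 21.88
tcp_pos: [0.5421, -0.1405, 0.2116]
ee_rot: [[0.099, 0.995, -0.002], [0.995, -0.099, 0.001], [0.0, -0.002, -1.0]]
wrist_force: [0.9, 0.4, -2.4]
finger_gap: 0.0187
```

>>> jog_arm(rows=[[[255,-2.1,0.7,0,0,0,1],[255,-2.1,0.7,0,0,0,1],[255,-2.0,0.8,0,0,0,1],[255,-1.6,0.7,0,0,0,0.5],[255,-0.8,0.3,0,0,0,0]]])

```text
clock: 22.3
tcp_pos: [0.5633, -0.2309, 0.2114]
ee_rot: [[0.161, 0.987, -0.002], [0.987, -0.161, 0.0], [-0.0, -0.002, -1.0]]
wrist_force: [-0.4, 0.4, -3.1]
finger_gap: 0.0188
```

```bash
python3 - <<'E'
from h import *
c,s=snap("wrist","pics/w13.png"); print(s["finger_gap"])
go([.5643,-.2272,.064],80)
print(proj(c,[[.5756,-.1642,.084],[.5868,-.1012,.098],[.5643,-.2272,.008]]))
E
```

```text
0.01875080977399642
tcp [ 0.5634 -0.2313  0.2114] yaw 80.74 clk 22.35 shift tool cm [ 0.43  0.05 14.74] turn z 0.74
[[255.553192   116.45922114]
 [256.99902551  40.71665656]
 [254.22764668 162.8016261 ]]
```

View pics/w13.png

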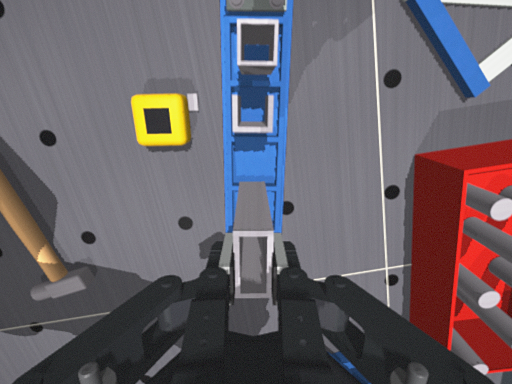

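The next free pocket's floor is at (255,160), just past the channel, where pocket 3 should be. I'll lower the tube into it.

>>> jog_arm(rows=[[[255,0.1,0,1.0,0,0,0.3],[255,0.1,0,3.0,0,0,0.3],[255,0.1,0,3.5,0,0,0],[255,0,0,3.0,0,0,0],[255,0,0,1.5,0,0,0]]])

```text
clock: 22.77
tcp_pos: [0.5614, -0.2227, 0.0881]
ee_rot: [[0.168, 0.986, -0.005], [0.986, -0.168, 0.003], [0.002, -0.006, -1.0]]
wrist_force: [0.3, 0.7, -2.2]
finger_gap: 0.0187
```

>>> jog_arm(rows=[[[255,0,0,1.0,0,0,0],[255,0,0,0.8,0,0,0],[255,0,0,0.4,0,0,0],[255,0,0,0.2,0,0,0],[255,0,0,0,0,0,0]]])

```text
clock: 23.18
tcp_pos: [0.5648, -0.2257, 0.0692]
ee_rot: [[0.169, 0.986, 0.001], [0.986, -0.169, -0.0], [-0.0, 0.001, -1.0]]
wrist_force: [-0.8, 0.5, -2.3]
finger_gap: 0.0192
```

>>> jog_arm(rows=[[[255,0,0,0.1,0,0,0],[255,0,0,0.1,0,0,0],[255,0,0,0,0,0,0],[255,0,0,0,0,0,0],[255,0,0,0,0,0,0]]])

```text
clock: 23.6
tcp_pos: [0.5645, -0.2258, 0.0669]
ee_rot: [[0.169, 0.986, 0.0], [0.986, -0.169, -0.0], [-0.0, 0.0, -1.0]]
wrist_force: [0.9, 0.8, -2.2]
finger_gap: 0.0191
```

>>> jog_arm(rows=[[[255,0,0,0.1,0,0,0],[255,0,0,0.1,0,0,0],[255,0,0,0,0,0,0],[255,0,0,0,0,0,0],[255,0,0,0,0,0,0]]])

```text
clock: 24.02
tcp_pos: [0.5644, -0.2257, 0.0647]
ee_rot: [[0.169, 0.986, -0.0], [0.986, -0.169, 0.0], [0.0, -0.0, -1.0]]
wrist_force: [-0.1, 0.9, -3.0]
finger_gap: 0.0184
```

>>> jog_arm(rows=[[[255,0,0,0.1,0,0,0],[255,0,0,0,0,0,0],[255,0,0,0,0,0,0],[255,0,0,0,0,0,0],[255,0,0,0,0,0,0]]])

```text
clock: 24.43
tcp_pos: [0.5646, -0.2258, 0.0641]
ee_rot: [[0.169, 0.986, 0.0], [0.986, -0.169, -0.0], [-0.0, 0.0, -1.0]]
wrist_force: [-1.2, 1.0, 5.1]
finger_gap: 0.019
```

Contact. Releasing, then lifting.

>>> jog_arm(rows=[[[210,0,0,0,0,0,0],[150,0,0,0,0,0,0],[80,0,0,0,0,0,0],[0,0,0,0,0,0,0],[0,0,0,0,0,0,0]]])

```text
clock: 24.85
tcp_pos: [0.5644, -0.2257, 0.0635]
ee_rot: [[0.169, 0.986, -0.0], [0.986, -0.169, 0.0], [0.0, -0.0, -1.0]]
wrist_force: [0.3, -0.1, -0.2]
finger_gap: 0.0665
```

>>> jog_arm(rows=[[[0,0,0,0,0,0,0],[0,0,0,-1.0,0,0,0],[0,0,0,-2.5,0,0,0],[0,0,0,-3.5,0,0,0],[0,0,0,-3.5,0,0,0]]])

```text
clock: 25.27
tcp_pos: [0.5637, -0.2254, 0.1701]
ee_rot: [[0.169, 0.986, -0.001], [0.986, -0.169, 0.001], [0.0, -0.001, -1.0]]
wrist_force: [1.5, -0.5, -0.1]
finger_gap: 0.0857
```

>>> jog_arm(rows=[[[0,0,0,-2.5,0,0,0],[0,0,0,-1.0,0,0,0],[0,0,0,0,0,0,0],[0,0,0,0,0,0,0],[0,0,0,0,0,0,0]]])

```text
clock: 25.68
tcp_pos: [0.5636, -0.2253, 0.2021]
ee_rot: [[0.169, 0.986, -0.002], [0.986, -0.169, 0.001], [0.001, -0.002, -1.0]]
wrist_force: [0.6, -0.0, -0.2]
finger_gap: 0.0856
```

```bash
python3 - <<'E'
from h import *
c,s=snap("side","pics/s14.png"); print(s["finger_gap"],s["wrist_force"])
w,s=snap("wrist","pics/w14.png")
cv2.imwrite("pics/s14z.png",np.hstack([cv2.resize(c["color"][80:230,170:320,::-1],None,fx=2.56,fy=2.56,interpolation=cv2.INTER_CUBIC),w["color"][:,60:460,::-1]]))
plan([.4815,.1075,.200],98,0,n=20)
E
```

```text
0.08561790052500386 [ 6.36206549e-01 -7.71656864e-05 -1.93737268e-01]
from [ 0.5635 -0.2252  0.2019] 80.26 n 20 ends [0.4813 0.1076 0.2001] 98.66 clk 25.78
[[0,0.68,-0.3,0.0,0,0,np.float64(-0.4)],[0,1.37,-0.59,0.01,0,0,np.float64(-0.8)],[0,1.72,-0.71,0.01,0,0,np.float64(-1.0)],[0,1.73,-0.68,0.01,0,0,np.float64(-1.0)],[0,1.75,-0.65,0.01,0,0,np.float64(-1.0)]]
[[0,1.76,-0.62,0.01,0,0,np.float64(-1.0)],[0,1.77,-0.59,0.01,0,0,np.float64(-1.0)],[0,1.78,-0.56,0.01,0,0,np.float64(-1.0)],[0,1.79,-0.53,0.01,0,0,np.float64(-1.0)],[0,1.8,-0.49,0.01,0,0,np.float64(-1.0)]]
[[0,1.8,-0.46,0.01,0,0,np.float64(-1.0)],[0,1.81,-0.43,0.01,0,0,np.float64(-1.0)],[0,1.82,-0.4,0.01,0,0,np.float64(-1.0)],[0,1.83,-0.37,0.01,0,0,np.float64(-1.0)],[0,1.83,-0.34,0.01,0,0,np.float64(-1.0)]]
[[0,1.84,-0.3,0.01,0,0,np.float64(-1.0)],[0,1.84,-0.27,0.01,0,0,np.float64(-1.0)],[0,1.85,-0.24,0.01,0,0,np.float64(-1.0)],[0,1.48,-0.17,0.01,0,0,np.float64(-0.8)],[0,0.74,-0.07,0.0,0,0,np.float64(-0.4)]]
```

View pics/s14z.png

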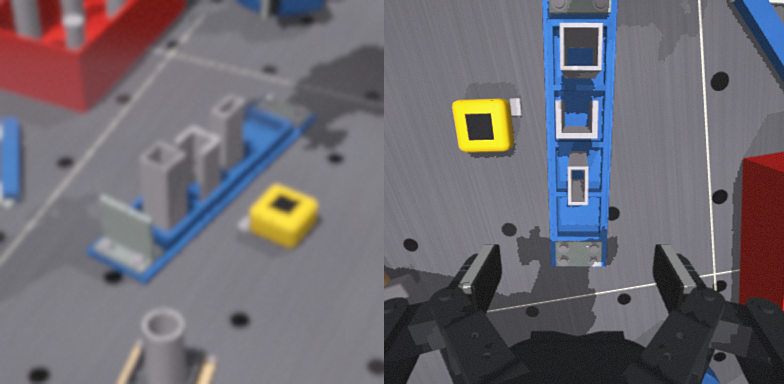

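The square tube, channel and flat tube all stand upright in pockets 1 to 3. The pipe is the last one.

>>> jog_arm(rows=[[[0,0.7,-0.3,0,0,0,-0.5],[0,1.4,-0.6,0,0,0,-1],[0,1.7,-0.7,0,0,0,-1],[0,1.7,-0.7,0,0,0,-1],[0,1.8,-0.7,0,0,0,-1]]])

```text
clock: 26.2
tcp_pos: [0.5438, -0.148, 0.2028]
ee_rot: [[0.09, 0.996, -0.001], [0.996, -0.09, 0.001], [0.001, -0.001, -1.0]]
wrist_force: [0.2, -0.0, -0.3]
finger_gap: 0.0856
```

>>> jog_arm(rows=[[[0,1.8,-0.6,0,0,0,-1],[0,1.8,-0.6,0,0,0,-1],[0,1.8,-0.6,0,0,0,-1],[0,1.8,-0.5,0,0,0,-1],[0,1.8,-0.5,0,0,0,-1]]])

```text
clock: 26.62
tcp_pos: [0.5208, -0.0564, 0.203]
ee_rot: [[0.003, 1.0, -0.001], [1.0, -0.003, 0.0], [0.0, -0.001, -1.0]]
wrist_force: [0.0, -0.2, 0.8]
finger_gap: 0.0852
```

>>> jog_arm(rows=[[[0,1.8,-0.5,0,0,0,-1],[0,1.8,-0.4,0,0,0,-1],[0,1.8,-0.4,0,0,0,-1],[0,1.8,-0.4,0,0,0,-1],[0,1.8,-0.3,0,0,0,-1]]])

```text
clock: 27.03
tcp_pos: [0.4979, 0.0328, 0.203]
ee_rot: [[-0.085, 0.996, -0.001], [0.996, 0.085, 0.0], [0.0, -0.001, -1.0]]
wrist_force: [0.8, 0.1, -0.0]
finger_gap: 0.0858
```

>>> jog_arm(rows=[[[0,1.8,-0.3,0,0,0,-1],[0,1.8,-0.3,0,0,0,-1],[0,1.8,-0.2,0,0,0,-1],[0,1.5,-0.2,0,0,0,-0.5],[0,0.7,-0.1,0,0,0,0]]])

```text
clock: 27.45
tcp_pos: [0.4783, 0.1076, 0.2031]
ee_rot: [[-0.146, 0.989, -0.001], [0.989, 0.146, 0.0], [0.001, -0.001, -1.0]]
wrist_force: [0.1, -0.3, -0.3]
finger_gap: 0.0857
```

```bash
python3 - <<'E'
from h import *
c,s=snap("wrist","pics/w15.png")
u,ce,wh,an,m=rims(c,(225,160,290,230),.088,150); print(ce,wh,an,m)
go([.4815,.1075,.060],98)
E
```

```text
(480.87994384765625, 107.70084381103516) (36.99602127075195, 38.72724151611328) 7.441923141479492 [256.5 185.5]
tcp [0.4783 0.1078 0.2032] yaw 98.38 clk 27.5 shift tool cm [-0.09  0.33 14.32] turn z 0.38
```

View pics/w15.png

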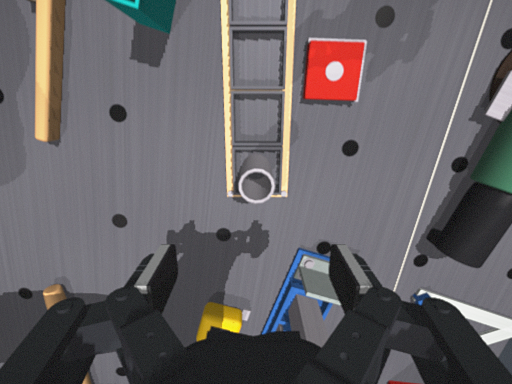

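The pipe rim at (257,185) measures (0.481, 0.108). Going down to grasp it.

>>> jog_arm(rows=[[[0,0.1,0.1,1.5,0,0,0],[0,0.1,0.1,3.5,0,0,0],[0,0,0,4.0,0,0,0],[0,0,0,3.5,0,0,0],[0,0,0,1.8,0,0,0]]])

```text
clock: 27.92
tcp_pos: [0.4788, 0.1074, 0.057]
ee_rot: [[-0.143, 0.99, -0.005], [0.99, 0.143, -0.001], [0.0, -0.005, -1.0]]
wrist_force: [-0.5, 0.2, -0.3]
finger_gap: 0.0849
```

>>> jog_arm(rows=[[[255,0,0,0,0,0,0],[255,0,0,0,0,0,0],[255,0,0,0,0,0,0],[255,0,0,0,0,0,0],[255,0,0,0,0,0,0]]])

```text
clock: 28.33
tcp_pos: [0.4827, 0.1081, 0.0625]
ee_rot: [[-0.144, 0.99, 0.003], [0.99, 0.144, 0.0], [-0.0, 0.003, -1.0]]
wrist_force: [-0.9, -0.1, 5.8]
finger_gap: 0.0351
```

>>> jog_arm(rows=[[[255,0,0,0,0,0,0],[255,0,0,-1.0,0,0,0],[255,0,0,-2.5,0,0,0],[255,0,0,-4.0,0,0,0],[255,0,0,-4.0,0,0,0]]])

```text
clock: 28.75
tcp_pos: [0.4805, 0.108, 0.1775]
ee_rot: [[-0.144, 0.99, -0.001], [0.99, 0.144, -0.0], [0.0, -0.001, -1.0]]
wrist_force: [1.8, 0.6, -2.4]
finger_gap: 0.035
```

>>> jog_arm(rows=[[[255,0,0,-2.5,0,0,0],[255,0,0,-1.0,0,0,0],[255,0,0,0,0,0,0],[255,0,0,0,0,0,0],[255,0,0,0,0,0,0]]])

```text
clock: 29.17
tcp_pos: [0.4807, 0.1081, 0.21]
ee_rot: [[-0.144, 0.99, -0.001], [0.99, 0.144, -0.0], [0.0, -0.001, -1.0]]
wrist_force: [-0.3, -0.0, -2.7]
finger_gap: 0.0347
```

```bash
python3 - <<'E'
from h import *
c,s=snap("wrist","pics/w16.png"); print(s["finger_gap"])
p=np.array([.5868,-.1012])-.192*np.array([.1755,.9845]); print(p)
plan([*p,.21],80,255,n=20)
E
```

```text
0.034661926184730664
[ 0.553104 -0.290224]
from [0.4805 0.108  0.2097] 98.27 n 20 ends [ 0.553  -0.2901  0.2097] 79.87 clk 29.22
[[255,-0.88,0.03,-0.0,0,0,np.float64(0.4)],[255,-1.76,0.08,-0.0,0,0,np.float64(0.8)],[255,-2.2,0.13,-0.0,0,0,np.float64(1.0)],[255,-2.19,0.16,-0.0,0,0,np.float64(1.0)],[255,-2.19,0.2,-0.0,0,0,np.float64(1.0)]]
[[255,-2.19,0.24,-0.0,0,0,np.float64(1.0)],[255,-2.18,0.28,-0.0,0,0,np.float64(1.0)],[255,-2.18,0.32,-0.0,0,0,np.float64(1.0)],[255,-2.17,0.35,-0.0,0,0,np.float64(1.0)],[255,-2.16,0.39,-0.0,0,0,np.float64(1.0)]]
[[255,-2.16,0.43,-0.0,0,0,np.float64(1.0)],[255,-2.15,0.47,-0.0,0,0,np.float64(1.0)],[255,-2.14,0.5,-0.0,0,0,np.float64(1.0)],[255,-2.13,0.54,-0.0,0,0,np.float64(1.0)],[255,-2.12,0.58,-0.0,0,0,np.float64(1.0)]]
[[255,-2.11,0.62,-0.0,0,0,np.float64(1.0)],[255,-2.1,0.65,-0.0,0,0,np.float64(1.0)],[255,-2.09,0.69,-0.0,0,0,np.float64(1.0)],[255,-1.66,0.58,-0.0,0,0,np.float64(0.8)],[255,-0.83,0.3,-0.0,0,0,np.float64(0.4)]]
```

View pics/w16.png

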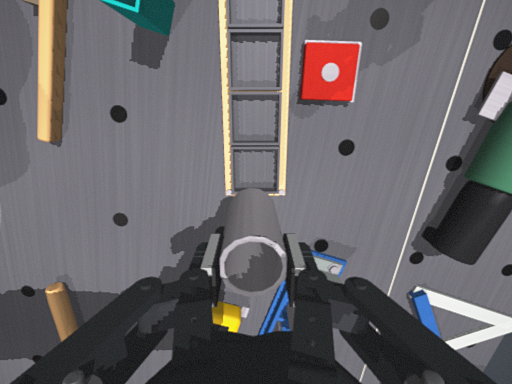

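The pipe is held. I'll carry it to pocket 4.

>>> jog_arm(rows=[[[255,-0.9,0,0,0,0,0.5],[255,-1.8,0.1,0,0,0,1],[255,-2.2,0.1,0,0,0,1],[255,-2.2,0.2,0,0,0,1],[255,-2.2,0.2,0,0,0,1]]])

```text
clock: 29.63
tcp_pos: [0.4973, 0.0149, 0.2098]
ee_rot: [[-0.065, 0.998, -0.002], [0.998, 0.065, -0.0], [0.0, -0.002, -1.0]]
wrist_force: [0.4, 0.5, -2.7]
finger_gap: 0.0352
```

>>> jog_arm(rows=[[[255,-2.2,0.2,0,0,0,1],[255,-2.2,0.3,0,0,0,1],[255,-2.2,0.3,0,0,0,1],[255,-2.2,0.4,0,0,0,1],[255,-2.2,0.4,0,0,0,1]]])

```text
clock: 30.05
tcp_pos: [0.5165, -0.0948, 0.2097]
ee_rot: [[0.023, 1.0, -0.002], [1.0, -0.023, 0.0], [0.0, -0.002, -1.0]]
wrist_force: [0.9, -0.4, -3.4]
finger_gap: 0.0353
```

>>> jog_arm(rows=[[[255,-2.2,0.4,0,0,0,1],[255,-2.2,0.5,0,0,0,1],[255,-2.1,0.5,0,0,0,1],[255,-2.1,0.5,0,0,0,1],[255,-2.1,0.6,0,0,0,1]]])

```text
clock: 30.47
tcp_pos: [0.5353, -0.203, 0.2096]
ee_rot: [[0.11, 0.994, -0.002], [0.994, -0.11, 0.001], [0.001, -0.002, -1.0]]
wrist_force: [0.5, 1.1, -1.9]
finger_gap: 0.0351
```

>>> jog_arm(rows=[[[255,-2.1,0.6,0,0,0,1],[255,-2.1,0.7,0,0,0,1],[255,-2.0,0.7,0,0,0,1],[255,-1.6,0.6,0,0,0,0.5],[255,-0.8,0.3,0,0,0,0]]])

```text
clock: 30.88
tcp_pos: [0.5524, -0.2931, 0.2092]
ee_rot: [[0.172, 0.985, -0.002], [0.985, -0.172, 0.0], [-0.0, -0.002, -1.0]]
wrist_force: [-0.8, 1.4, -3.0]
finger_gap: 0.0352
```

```bash
python3 - <<'E'
from h import *
c,s=snap("wrist","pics/w17.png"); print(s["finger_gap"])
go([.5531,-.2902,.0625],80)
print(proj(c,[[.5531,-.2902,.008]]))
E
```

```text
0.03521935777819678
tcp [ 0.5525 -0.2936  0.2093] yaw 80.14 clk 30.93 shift tool cm [3.500e-01 1.000e-02 1.468e+01] turn z 0.14
[[254.06850793 163.71812107]]
```

View pics/w17.png

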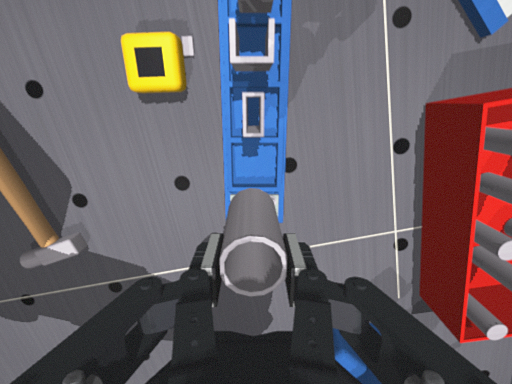

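The last pocket shows at (255,162), just past the flat tube. I'll lower the pipe into it.

>>> jog_arm(rows=[[[255,0.1,0,1.0,0,0,0],[255,0.1,0,3.0,0,0,0],[255,0.1,0,3.5,0,0,0],[255,0,0,3.0,0,0,0],[255,0,0,1.5,0,0,0]]])

```text
clock: 31.35
tcp_pos: [0.5509, -0.2846, 0.086]
ee_rot: [[0.168, 0.986, -0.005], [0.986, -0.168, 0.004], [0.003, -0.006, -1.0]]
wrist_force: [-0.1, 0.6, -3.3]
finger_gap: 0.0353
```

>>> jog_arm(rows=[[[255,0,0,1.0,0,0,0],[255,0,0,0.8,0,0,0],[255,0,0,0.4,0,0,0],[255,0,0,0.1,0,0,0],[255,0,0,0,0,0,0]]])

```text
clock: 31.77
tcp_pos: [0.554, -0.2878, 0.0684]
ee_rot: [[0.169, 0.986, 0.001], [0.986, -0.169, -0.001], [-0.0, 0.001, -1.0]]
wrist_force: [-0.5, 0.7, -2.7]
finger_gap: 0.0351
```

>>> jog_arm(rows=[[[255,0,0,0.1,0,0,0],[255,0,0,0.1,0,0,0],[255,0,0,0.1,0,0,0],[255,0,0,0,0,0,0],[255,0,0,0,0,0,0]]])

```text
clock: 32.18
tcp_pos: [0.5535, -0.2877, 0.0648]
ee_rot: [[0.169, 0.986, 0.0], [0.986, -0.169, -0.0], [-0.0, 0.0, -1.0]]
wrist_force: [0.2, 0.1, -2.6]
finger_gap: 0.0352
```

>>> jog_arm(rows=[[[255,0,0,0.1,0,0,0],[255,0,0,0.1,0,0,0],[255,0,0,0,0,0,0],[255,0,0,0,0,0,0],[255,0,0,0,0,0,0]]])

```text
clock: 32.6
tcp_pos: [0.5536, -0.2878, 0.0627]
ee_rot: [[0.169, 0.986, 0.0], [0.986, -0.169, -0.0], [-0.0, 0.0, -1.0]]
wrist_force: [0.5, -0.2, -2.2]
finger_gap: 0.0353
```

>>> jog_arm(rows=[[[255,0,0,0.1,0,0,0],[255,0,0,0,0,0,0],[255,0,0,0,0,0,0],[255,0,0,0,0,0,0],[255,0,0,0,0,0,0]]])

```text
clock: 33.02
tcp_pos: [0.5536, -0.2878, 0.0626]
ee_rot: [[0.169, 0.986, 0.0], [0.986, -0.169, -0.001], [-0.0, 0.001, -1.0]]
wrist_force: [-2.6, 1.7, 6.7]
finger_gap: 0.0355
```

Contact. Releasing, then lifting.

>>> jog_arm(rows=[[[190,0,0,0,0,0,0],[130,0,0,0,0,0,0],[60,0,0,0,0,0,0],[0,0,0,0,0,0,0],[0,0,0,0,0,0,0]]])

```text
clock: 33.43
tcp_pos: [0.5536, -0.2877, 0.0616]
ee_rot: [[0.169, 0.986, 0.0], [0.986, -0.169, 0.0], [0.0, 0.0, -1.0]]
wrist_force: [-0.1, 0.0, -1.0]
finger_gap: 0.0762
```

>>> jog_arm(rows=[[[0,0,0,0,0,0,0],[0,0,0,-1.0,0,0,0],[0,0,0,-2.5,0,0,0],[0,0,0,-3.5,0,0,0],[0,0,0,-3.5,0,0,0]]])

```text
clock: 33.85
tcp_pos: [0.5529, -0.2872, 0.168]
ee_rot: [[0.169, 0.986, -0.001], [0.986, -0.169, 0.001], [0.001, -0.001, -1.0]]
wrist_force: [1.3, -0.1, 0.4]
finger_gap: 0.0854
```

>>> jog_arm(rows=[[[0,-2.0,0,-2.5,0,0,0],[0,-3.0,0,-1.0,0,0,0],[0,-2.0,0,0,0,0,0],[0,-1.0,0,0,0,0,0],[0,0,0,0,0,0,0]]])

```text
clock: 34.27
tcp_pos: [0.5393, -0.3682, 0.2018]
ee_rot: [[0.171, 0.985, -0.0], [0.985, -0.171, -0.0], [-0.0, 0.0, -1.0]]
wrist_force: [0.0, 0.1, -0.4]
finger_gap: 0.0854
```

```bash
python3 - <<'E'
from h import *
c,s=snap("side","pics/s18.png"); print(s["finger_gap"],s["wrist_force"])
w,s=snap("wrist","pics/w18.png"); t,_=snap("top","pics/t18.png")
r=1/1
cv2.imwrite("pics/s18z.png",np.hstack([cv2.resize(c["color"][80:230,170:320,::-1],None,fx=2.56,fy=2.56,interpolation=cv2.INTER_CUBIC),w["color"][:,60:460,::-1]]))
P0=np.array([.5868,-.1012]);d=np.array([.1755,.9845])
for i,(n,z) in enumerate([("sq",.098),("ch",.084),("fl",.093),("pi",.088)]):
    p=P0-.064*i*d; uv=proj(w,[[*p,z]])[0]; print(n,"pocket",p.round(4),uv.round(1))
    b=[int(uv[0]-30),max(0,int(uv[1]-30)),int(uv[0]+30),int(uv[1]+30)]
    try:
        u,ce,wh,an,m=rims(w,b,z,140); print(np.round(ce,1),np.round(wh,1),round(an,1),m)
    except Exception as e: print(e)
E
```

```text
0.08540509399410388 [ 0.00999137  0.05352438 -0.36206843]
sq pocket [ 0.5868 -0.1012] [ 256.8 -196.7]
[ 544.8 -333.4] [29.5 49.5] 80.2 [253.5 155. ]
ch pocket [ 0.5756 -0.1642] [255.7 -63.5]
[ 544.3 -336.1] [31.1 52.2] 80.2 [253.5 155. ]
fl pocket [ 0.5643 -0.2272] [255.1  26.3]
[ 562.8 -225.4] [34.7 20.8] 80.2 [253.   23.5]
pi pocket [ 0.5531 -0.2902] [254.5 106.4]
[ 551.6 -288.2] [37.9 37. ] 78.8 [252.5 104. ]
```

View pics/s18z.png

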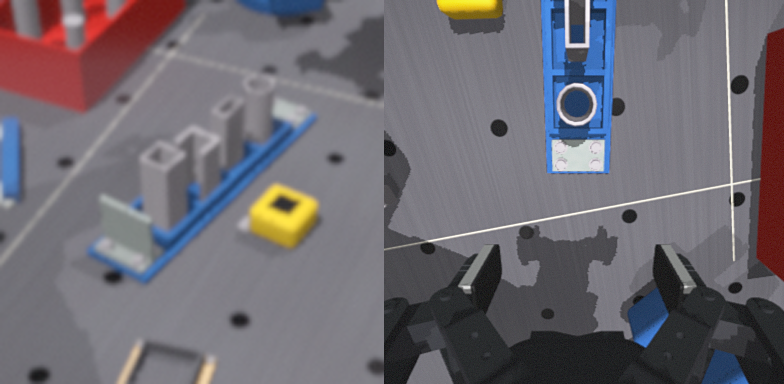

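View pics/t18.png

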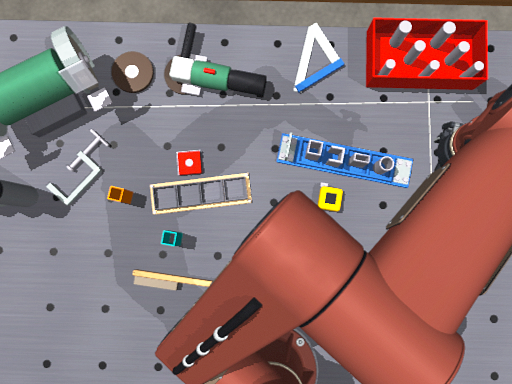

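The top view shows all four pieces in the blue rack, in order from the stop at (288,147): square (314,150), channel (337,157), flat (360,160), pipe (386,164). The saw rack is empty, the arm is clear, and all four stand upright in the side view, so I'm handing in.

```bash
python3 -c "
from rig import env
print(env.hand_in(), env.read_state()['clock'])"
```

```text
the job is handed in; nothing more can be done
the job is handed in; nothing more can be done
```

All four pieces are in the blue welding rack in the order asked. Counting from the upright stop they are square tube, U-channel, flat tube and pipe. I handed the job in at about 34.5 s, with the gripper open and clear of everything.

**What the last checks showed**
- The final top and side views show all four standing upright in their own pockets and the saw rack empty. Nothing was knocked over.
- The last wrist view put the flat tube and the pipe within about 3 mm of their pocket centres. The square tube and channel lay outside that picture, so I checked their positions in the wrist views taken right after each was placed.
- At each placing the pieces reached the floor gently. The wrist force stayed below about 8 N in every reading.

**What disagreed**
- Heights from the top and wrist views came out 4 to 10 mm below the stated tops. The top and side views gave 2 to 5 mm below. I used these only as a check and lowered each piece until it touched.
- The finger gap on the pipe read 35 mm against its 38 mm diameter, and on the other three about 1 mm under their size. I took this to be the pads giving; no piece slipped.

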